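# Lock the gear cubby door with the square key

## Robot

A 7-joint arm with a two-finger parallel gripper is mounted at the origin on the work surface. World frame = base frame: x ahead of the robot, y to its left, z up, the work surface at z = 0. Lengths are in mm, angles in rad, forces in N, time in s.
With the tool pointing down it reaches from about 400 to 925 mm from the base axis. Payload 5.6 kg.
Tool frame: the origin (TCP) lies on the centre line of the jaws, within the pads' length; the fingertips stand 14 mm ahead of it and the grasp point (between the pads) lies 5 mm behind it; z points along the fingers, y is the direction in which the jaws open and shut (so a half turn about z gives the same grasp; the last joint's range is limited). The gripper opens to 85 mm and grips with 20 to 120 N. Pads are 22 mm wide; open, the fingers measure 114 mm over their backs; the gripper's body (76 mm by 85 mm) begins 54 mm behind the grasp point. The pads swing forward as they close: fully open they stand 13 mm farther back than shut.
Start: joints at [-1.16, 0.468, -0.012, 1.603, 0.006, 1.071, -0.056], TCP at [284.988, 584.2, 245.29] pointing down, gripper open.
Joint ranges: [-2.53, 2.53], [-0.31, 2.02], [-1.57, 1.55], [0.28, 2.44], [-1.29, 4.43], [0.15, 1.84], [-2.92, 2.92]. Speed limits (rad/s): [2.57, 2.57, 3.14, 3.14, 3.14, 3.14, 3.14].

## Interface

Orientations are given as [roll, pitch, yaw] about the fixed x, y, z axes, in that order (R = Rz(yaw) Ry(pitch) Rx(roll)).
In Python, from plant import arm, eyes, job gives the robot as it stands. The module is installed in compiled form; this text tells all that it offers.
- The arm moves only by the tool step_arm, never from a script. Its arguments are lists of equal length, an entry for each row: "twist": the turn, a rotation vector about the tool's x, y, z in degrees, a list of three; "linear": the shift along the tool's x, y, z in m, a list of three; "gripper": the closure, from 0 (fully open) to 1 (shut). In form: {"twist": [[ax, ay, az], ...], "linear": [[tx, ty, tz], ...], "gripper": [gripper, ...]}. A call has exactly 5 rows; each row shifts and turns the commanded pose from where the row before left it, along the tool's axes as they then stand; what a row does not reach is not made up. A row lasts 1/12 s, in which the tool goes at most 41.7 mm and 7.16 degrees, less where a joint would pass 70% of its speed; a pose out of reach is approached as far as the arm can. A call is refused whole if a number of a shift passes 0.0417 or a number of a turn 7.16, either way. A call with a gripper value outside its range is refused whole. The fingers move at their own pace and stop on an object; the grip force is fixed at half the most. Time passes only in rows, so rows that do not move let the fingers close, or fill a call up. It gives the time, the measured TCP pose, the force and the opening at its end, in the units of the state.
- arm.read_state(): the state, without advancing time (a new reading comes with each control period).
- eyes.read_camera(name): name is "scene" or "top" or "wrist"; returns a dict with "color" (384x512x3 uint8, blue, green, red), "vfov" (degrees; the focal length in pixels is half the picture's height over the tangent of half this angle, whatever the lens; pixels are square), "cx", "cy" (the principal point, pixels), "rvec" (rotation vector, rad) and "tvec" (3), from world to camera coordinates, as OpenCV has them; the wrist camera has in their place "hand_eye" (4x4, takes a point from camera to tool coordinates, whose origin is the TCP and whose axes are the flange's). Camera axes: x right, y down, z forward; pixel columns grow to the right and rows downward; lengths in mm; the calibration is good to about 2 mm. A picture is of the moment at which its call begins: read the wrist's pose just before it. There is no depth.
- job.finish_job(): hands the job in, once; it reports no verdict.
The state is a dict: "time": time; "qpos": joint angles; "dq": joint speeds; "tau": joint torques, N m; "eef_pos": TCP position; "orientation": TCP orientation; "wrist_force": force on the tool from outside, world axes, zero at the start; "moment": the same for the moment, N m; "opening": opening from 0.0 (shut) to 1.0 (fully open).
Only numpy, scipy, OpenCV 4.12 (cv2) and the standard library are available. Lean on these libraries where they do the work, as an engineer would, in place of code of your own. Each camera call takes 0.05 s, during which the arm holds its last target.

## Task

Lock the sliding acrylic door of the gear cubby: with the red T-handled square key, turn both brass captive screws on the cubby's top rail clockwise until they are hard against their stops, then stand the key upright, wholly on its green mat again, and let go of it. Use only the key on the screws: the robot itself must not touch the cubby or its screws, and the gear laid out around must be left where it is.

Things in the scene. Friction and masses are not known exactly. Their poses are not given: they have to be found in the camera images.
- key: T-handled socket key, 0.32 kg, 125 mm tall, standing on the mat. Origin: centre of its underside, the mouth of its square bore; z up. Steel socket 42 x 42 mm outside, 40 mm high; bore 29 x 29 mm (flats along key x, y), 30 mm deep, open below. On a head it rests on the shoulder while the flats differ, and sinks 18 mm on to the washer when they match (play 0.23 rad either way).
- key_grip (a point): middle of the key's red handle bar, on the key's axis, 112 mm above its underside; axes as the key. The bar is 90 mm long along x, 18 mm wide along y, 26 mm high, above a 16 mm round shaft. Grip here across the 18 mm. A black guard disc, 56 mm across and 6 mm thick, sits under the bar, its top 93 mm above the underside (6 mm below the bar): the fingertips can bear on it to push down.
- mat: fixed round green mat, 130 mm across, 4 mm thick, in front of the cubby, to one side. Origin: centre of its underside on the slate; top 4 mm above it. The key stands here at the start (within 15 mm of the centre) and at the end.
- cubby: fixed plywood cubby, 160 (x) x 340 (y) x 120 mm high, with a shut clear acrylic door in its front (-x) and, along the front of its roof, a 60 mm wide, 10 mm thick aluminium rail that carries the two captive screws, 200 mm apart. Origin: centre of its underside; y along the door, z up. Position and yaw vary.
- seat_left (a point): Fixed point on the axis of the left (+y) captive screw, atop its washer, 133 mm above the slate; turns with the cubby, not the screw. Brass head on it: 24 mm square, flat shoulder 18 mm above this point, then a 6 mm tapered round nose (23 to 10 mm across). Which way the flats point varies and is told neither here nor by the turn value; look, or press the key lightly and turn it until it drops on.
- seat_right (a point): Fixed point on the axis of the right (-y) captive screw, atop its washer, 133 mm above the slate; turns with the cubby, not the screw. Brass head on it: 24 mm square, flat shoulder 18 mm above this point, then a 6 mm tapered round nose (23 to 10 mm across). Which way the flats point varies and is told neither here nor by the turn value; look, or press the key lightly and turn it until it drops on.
- screw_left (a joint): Turn of the left captive screw about its vertical axis, rad: 0 slackest, grows clockwise seen from above, 1.6 at its hard stop (tight). Starts in 0 to 0.7. Friction about 0.1 N m all the way; stays where it is left and does not rise or sink. The value does not tell which way the flats point: each thread is clocked differently.
- screw_right (a joint): Turn of the right captive screw about its vertical axis, rad: 0 slackest, grows clockwise seen from above, 1.6 at its hard stop (tight). Starts in 0 to 0.7. Friction about 0.1 N m all the way; stays where it is left and does not rise or sink. The value does not tell which way the flats point: each thread is clocked differently.
- carabiner: yellow anodized carabiner, 110 mm long, lying flat; bystander. Origin: underside.
- rappel_ring: dull steel rappel ring, 64 mm across, 10 mm high; bystander. Origin: underside.
- quick_link: stainless tri-link quick link, 85 mm long, lying flat; bystander. Origin: underside.
- loupe: brass inspection loupe with walnut handle, 150 mm long, lying flat, under 20 mm high; bystander. Origin: underside.
- radio: black hand-held radio, 120 x 58 x 34 mm plus aerial, lying flat; bystander. Origin: underside.
- lantern: orange lantern, 80 mm across, 130 mm high, upright; bystander. Origin: underside.

How it is judged (in metres and radians):
On the way, in this order (a step that is already met when the one before it is completed fails the run):
1. the key is seated over one of the screws (((horizontal distance between key and seat_left below 0.008 m and z of key in the frame of seat_left below 0.01 m and angle between key's own z axis and vertical below 0.15 rad) or (horizontal distance between key and seat_right below 0.008 m and z of key in the frame of seat_right below 0.01 m and angle between key's own z axis and vertical below 0.15 rad))), for 0.1 s.
2. both screws are turned to their stops (value of joint each of screw_left, screw_right above 1.5 rad), for 0.2 s.
At the end, for the whole second after the job is handed in: Both screws are within 0.1 rad of their stops (joint above 1.5), and the key stands upright (within 0.08 rad) and at rest on the green mat, its centre within 42 mm of the mat's centre (all of step 2 and horizontal distance between key and mat below 0.042 m and angle between key's own z axis and vertical below 0.08 rad and z of key in the frame of mat between 0.001 and 0.008 m and linear speed of key below 0.02 m/s); the robot touches nothing.
It fails at once if the robot itself touches the cubby or its screws (contact force between any of the fingers, the arm and cubby above 1 N).
It fails at once if a bystander is moved by more than 30 mm (distance of any of carabiner, rappel_ring, quick_link, loupe, radio, lantern from where it was at the start of the episode above 0.03 m).
It also fails if it takes over 72 s, if anything falls off the work surface, if the arm or the gripper's body presses on something with over 40 N, if the wrist force passes 120 N, or if a joint passes its speed limit or range.

## Working session

There is one attempt and no reset: what is moved stays moved. The work goes in short steps, Python scripts to look and compute and a tool call to move; the robot and the scene stay as the last step left them, time stands still between calls to the robot, and variables do not carry over. Pictures are saved under pics/ and viewed, and the job is handed in when it is done.

Besides the shell and the picture viewer there is one more tool, called after "Request:" by a JSON object that holds its "api" and its "payload". step_arm: Moves the arm, as the interface text tells. Its arguments: {"type":"object","properties":{"twist":{"type":"array"},"linear":{"type":"array"},"gripper":{"type":"array"}},"required":["twist","linear","gripper"]}

```bash
mkdir -p pics; cat > h.py <<'E'
import numpy as np, cv2
from scipy.spatial.transform import Rotation as R
from plant import arm, eyes, job
def K(c):
    h,w=c["color"].shape[:2]; f=h/2/np.tan(np.radians(c["vfov"])/2)
    return f
def ray(c,u,v,st=None):
    f=K(c); d=np.array([(u-c["cx"])/f,(v-c["cy"])/f,1.])
    if "rvec" in c:
        Rm=cv2.Rodrigues(np.array(c["rvec"],float))[0]; t=np.array(c["tvec"],float).ravel()
        return -Rm.T@t, Rm.T@d
    T=np.array(c["hand_eye"]); Rt=R.from_euler('xyz',st["orientation"]).as_matrix()
    return Rt@T[:3,3]+np.array(st["eef_pos"]), Rt@T[:3,:3]@d
def atz(c,u,v,z,st=None):
    o,d=ray(c,u,v,st); return o+d*(z-o[2])/d[2]
def proj(c,p,st=None):
    f=K(c); p=np.array(p,float)
    if "rvec" in c:
        Rm=cv2.Rodrigues(np.array(c["rvec"],float))[0]; q=Rm@p+np.array(c["tvec"],float).ravel()
    else:
        T=np.array(c["hand_eye"]); Rt=R.from_euler('xyz',st["orientation"]).as_matrix()
        q=T[:3,:3].T@(Rt.T@(p-np.array(st["eef_pos"]))-T[:3,3])
    return np.array([c["cx"]+f*q[0]/q[2],c["cy"]+f*q[1]/q[2]])
import pickle
def snap(name,tag):
    st=arm.read_state(); c=eyes.read_camera(name)
    pickle.dump((c,st),open(f"pics/{tag}.pkl","wb")); cv2.imwrite(f"pics/{tag}.png",c["color"]); return c,st
def load(tag): return pickle.load(open(f"pics/{tag}.pkl","rb"))
def crop(tag,u0,v0,u1,v1,s,out):
    c,_=load(tag); im=c["color"][v0:v1,u0:u1]; cv2.imwrite(f"pics/{out}.png",cv2.resize(im,None,fx=s,fy=s,interpolation=cv2.INTER_CUBIC))
E
python3 - <<'E'
from h import *
for n in ["scene","top","wrist"]:
    c,st=snap(n,n+"0"); print(n,{k:v for k,v in c.items() if k!="color"})
print(st)
E
```

```text
scene {'vfov': 47.07759001713824, 'cx': 255.11544113349348, 'cy': 199.55412554185236, 'rvec': array([ 0.79592043,  2.66151776, -0.95566124]), 'tvec': array([ 453.56636103, -143.89996948, 1747.07728472])}
top {'vfov': 50.39373822107546, 'cx': 253.15771561296833, 'cy': 191.4552831781178, 'rvec': array([ 2.14270215, -2.12420284,  0.23661416]), 'tvec': array([ -40.11459325,  535.6022453 , 1096.09458913])}
wrist {'vfov': 63.82196081665534, 'cx': 253.61250544425653, 'cy': 195.98917624983548, 'hand_eye': array([[ 9.33529857e-04, -9.60587188e-01, -2.77977307e-01,
         7.09383991e+01],
       [ 9.99999345e-01,  1.08084388e-03, -3.76705348e-04,
         3.44651343e-01],
       [ 6.62308401e-04, -2.77976773e-01,  9.60587568e-01,
        -1.28384524e+02],
       [ 0.00000000e+00,  0.00000000e+00,  0.00000000e+00,
         1.00000000e+00]])}
{'time': 0.1, 'qpos': array([-1.15999264,  0.46829234, -0.01156673,  1.60353068,  0.00603462,
        1.07143447, -0.05626259]), 'dq': array([ 0.00091232, -0.00320996,  0.00066978, -0.00279932,  0.00134821,
        0.00062711,  0.00228596]), 'tau': array([ 9.17481484e-04, -5.33524990e+01,  2.13097263e-02, -2.51964980e+01,
        1.14430737e-02,  4.30389468e-03, -1.46449167e-05]), 'eef_pos': array([284.82416081, 583.73085403, 244.43183587]), 'orientation': array([-3.13996887e+00,  1.63861451e-04,  2.68774644e+00]), 'wrist_force': array([ 0.28123378, -0.74423438, -0.30164178]), 'moment': array([0.01390104, 0.03857091, 0.00281141]), 'opening': 1.000945263279358}
```

View pics/scene0.png

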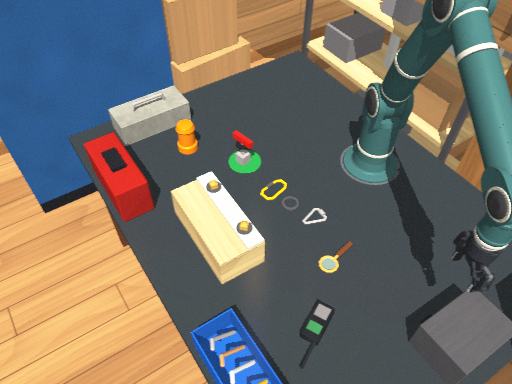

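View pics/top0.png

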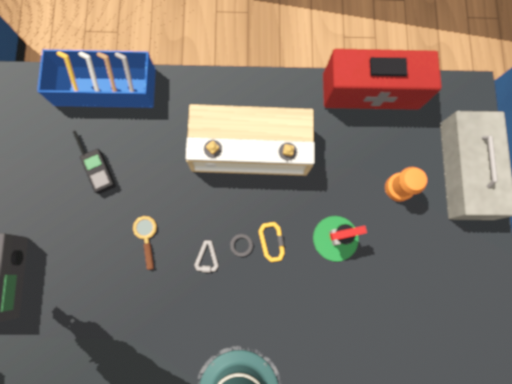

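View pics/wrist0.png

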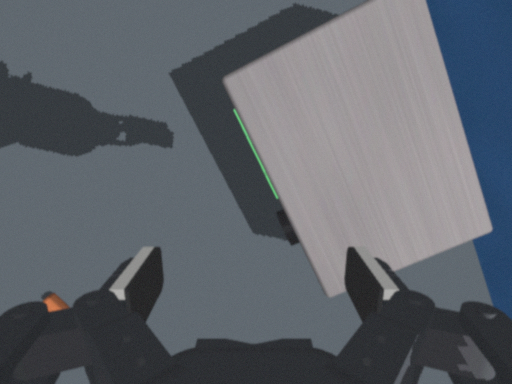

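Top view: mat at about (336,238), key handle tip near (365,231), screws near (213,148) and (288,150). Enlarging these.

```bash
python3 - <<'E'
from h import *
crop("top0",180,100,320,180,5,"c1"); crop("top0",300,200,385,275,8,"c2")
crop("scene0",165,120,275,285,4,"c3")
E
```

```text
(no output)
```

View pics/c1.png

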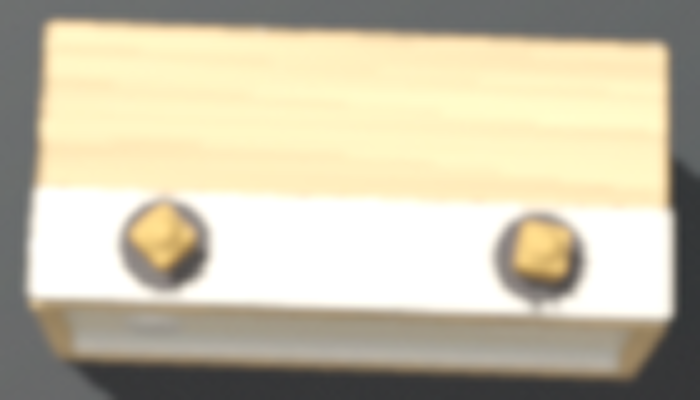

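View pics/c2.png

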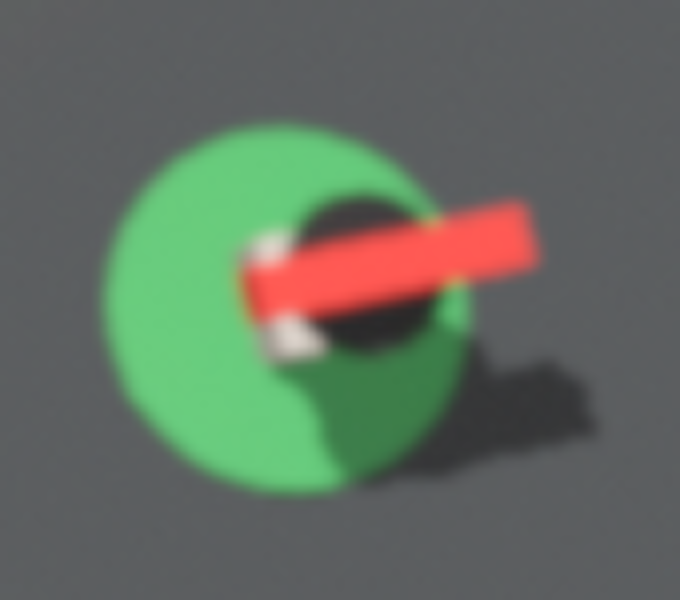

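View pics/c3.png

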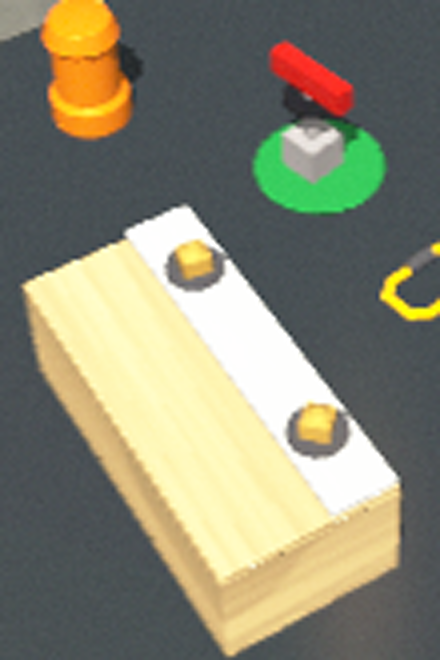

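```bash
python3 - <<'E'
from h import *
t,_=load("top0"); s,_=load("scene0")
def T(o,k,x,y): return o[0]+(x+.5)/k-.5,o[1]+(y+.5)/k-.5
P=lambda c,o,k,x,y,z: atz(c,*T(o,k,x,y),z).round(1)
print("mat",P(t,(300,200),8,287,309,4), P(s,(165,120),4,320,166,4))
for q in [(525,203),(540,265),(258,267),(272,322),(399,264)]: print("bar",P(t,(300,200),8,*q,125))
print("L",P(t,(180,100),5,165,244,133),P(s,(165,120),4,318,431,133))
print("R",P(t,(180,100),5,540,257,133),P(s,(165,120),4,195,267,133))
# rail corners z=130
for q in [(38,186),(28,300),(675,208),(672,317)]: print("rail",P(t,(180,100),5,*q,130))
for q in [(20,287),(230,580),(398,485),(185,207)]: print("s rail",P(s,(165,120),4,*q,120 if q[0]in(20,230) else 130))
print("heads L", [P(t,(180,100),5,*q,151) for q in [(163,203),(197,238),(162,271),(130,238)]])
print("heads R", [P(t,(180,100),5,*q,151) for q in [(520,222),(572,228),(566,277),(514,265)]])
print("sbar",[P(s,(165,120),4,*q,125) for q in [(283,42),(352,90)]])
E
```

```text
mat [ 410.6 -275.3    4. ] [ 411. -276.    4.]
bar [ 436.1 -326.6  125. ]
bar [ 415.9 -330.6  125. ]
bar [ 414.4 -238.3  125. ]
bar [ 396.7 -242.3  125. ]
bar [ 415.8 -284.4  125. ]
L [635.5  75.4 133. ] [636.2  75.2 133. ]
R [ 631.3 -124.5  133. ] [ 631.2 -125.1  133. ]
rail [667.7 144.2 130. ]
rail [604.6 147.2 130. ]
rail [ 660.7 -198.2  130. ]
rail [ 600.  -195.2  130. ]
s rail [ 760.9 -196.3  120. ]
s rail [759.1 146.4 120. ]
s rail [611.2 149.8 130. ]
s rail [ 602.5 -192.4  130. ]
heads L [array([652.4,  75.6, 151. ]), array([633.6,  57.4, 151. ]), array([615.4,  75.2, 151. ]), array([633. ,  92.3, 151. ])]
heads R [array([ 644.9, -112.1,  151. ]), array([ 642. , -139.5,  151. ]), array([ 615.2, -136. ,  151. ]), array([ 621.3, -108.7,  151. ])]
sbar [array([ 414.9, -333.2,  125. ]), array([ 396.3, -241.8,  125. ])]
```

```bash
cat >> h.py <<'E'
def plan(tp,tyaw_deg,n,st=None,tilt=False):
    st=st or arm.read_state(); p=np.array(st["eef_pos"]); Rm=R.from_euler('xyz',st["orientation"]).as_matrix()
    Rt=R.from_euler('xyz',[np.pi,0,np.radians(tyaw_deg)]).as_matrix()
    rv=R.from_matrix(Rm.T@Rt).as_rotvec(degrees=True)
    print("from",p.round(1),"rpy",np.degrees(st["orientation"]).round(2),"t",round(st["time"],2),"F",st["wrist_force"].round(1),"M",st["moment"].round(2),"op",round(st["opening"],3),"q7",round(st["qpos"][6],2))
    d=(np.array(tp)-p)/n; cur=Rm.copy()
    L=[]
    for i in range(n):
        L.append((cur.T@d/1000).round(4).tolist()); cur=cur@R.from_rotvec(rv/n,degrees=True).as_matrix()
    print("twist/row",(rv/n).round(2))
    for i in range(0,n,5): print(L[i:i+5])
E
python3 - <<'E'
from h import *
plan([600,-80,400],90,20)
E
```

```text
from [284.8 583.9 244.6] rpy [-1.7993e+02  1.0000e-02  1.5400e+02] t 0.15 F [-0.3  0.5 -0.2] M [-0.03  0.09  0.  ] op 1.001 q7 -0.06
twist/row [-0.   0.   3.2]
[[-0.0287, -0.0229, -0.0077], [-0.03, -0.0213, -0.0077], [-0.0311, -0.0196, -0.0077], [-0.0321, -0.0178, -0.0077], [-0.0331, -0.016, -0.0077]]
[[-0.0339, -0.0141, -0.0078], [-0.0347, -0.0122, -0.0078], [-0.0353, -0.0103, -0.0078], [-0.0358, -0.0083, -0.0078], [-0.0362, -0.0063, -0.0078]]
[[-0.0365, -0.0042, -0.0078], [-0.0367, -0.0022, -0.0078], [-0.0367, -0.0001, -0.0078], [-0.0367, 0.0019, -0.0078], [-0.0365, 0.004, -0.0078]]
[[-0.0363, 0.006, -0.0078], [-0.0359, 0.008, -0.0078], [-0.0354, 0.01, -0.0078], [-0.0347, 0.012, -0.0078], [-0.034, 0.0139, -0.0078]]
```

Request:
{"api": "step_arm", "payload": {"twist": [[0, 0, 3.2], [0, 0, 3.2], [0, 0, 3.2], [0, 0, 3.2], [0, 0, 3.2]], "linear": [[-0.029, -0.023, -0.008], [-0.03, -0.021, -0.008], [-0.031, -0.02, -0.008], [-0.032, -0.018, -0.008], [-0.033, -0.016, -0.008]], "gripper": [0, 0, 0, 0, 0]}}

```text
time: 0.57
eef_pos: [363.9, 416.1, 285.3]
orientation: [-3.141, 0.0, 2.406]
wrist_force: [1.7, 0.9, 0.6]
opening: 1.002
```

Request:
{"api": "step_arm", "payload": {"twist": [[0, 0, 3.2], [0, 0, 3.2], [0, 0, 3.2], [0, 0, 3.2], [0, 0, 3.2]], "linear": [[-0.034, -0.014, -0.008], [-0.035, -0.012, -0.008], [-0.035, -0.01, -0.008], [-0.036, -0.008, -0.008], [-0.036, -0.006, -0.008]], "gripper": [0, 0, 0, 0, 0]}}

```text
time: 0.98
eef_pos: [443.7, 250.7, 325.7]
orientation: [3.142, -0.0, 2.126]
wrist_force: [1.3, 0.5, -0.4]
opening: 0.999
```

Request:
{"api": "step_arm", "payload": {"twist": [[0, 0, 3.2], [0, 0, 3.2], [0, 0, 3.2], [0, 0, 3.2], [0, 0, 3.2]], "linear": [[-0.037, -0.004, -0.008], [-0.037, -0.002, -0.008], [-0.037, 0, -0.008], [-0.037, 0.002, -0.008], [-0.037, 0.004, -0.008]], "gripper": [0, 0, 0, 0, 0]}}

```text
time: 1.4
eef_pos: [523.7, 83.5, 365.7]
orientation: [3.141, -0.0, 1.847]
wrist_force: [1.3, 0.5, 0.7]
opening: 1.0
```

Request:
{"api": "step_arm", "payload": {"twist": [[0, 0, 3.2], [0, 0, 3.2], [0, 0, 3.2], [0, 0, 3.2], [0, 0, 3.2]], "linear": [[-0.036, 0.006, -0.008], [-0.036, 0.008, -0.008], [-0.035, 0.01, -0.008], [-0.035, 0.012, -0.008], [-0.034, 0.014, -0.008]], "gripper": [0, 0, 0, 0, 0]}}

```text
time: 1.82
eef_pos: [602.6, -82.0, 405.6]
orientation: [-3.141, -0.0, 1.568]
wrist_force: [0.9, 0.7, 0.2]
opening: 0.999
```

```bash
python3 - <<'E'
from h import *
c,st=snap("wrist","w1"); print(proj(c,[635.8,75.3,151],st),proj(c,[631.2,-124.8,151],st))
plan([416,-284.4,250],103,10)
E
```

```text
[283.33147682  26.02944907] [275.88781931 198.053345  ]
from [604.4 -90.6 407.1] rpy [179.77   0.36  89.18] t 1.87 F [-1.1 -5.1  1.5] M [-0.34  0.02  0.01] op 1.002 q7 0.22
twist/row [ 0.02  0.04 -1.38]
[[-0.0195, -0.0186, 0.0158], [-0.0191, -0.0191, 0.0158], [-0.0187, -0.0195, 0.0157], [-0.0182, -0.02, 0.0157], [-0.0177, -0.0204, 0.0157]]
[[-0.0172, -0.0208, 0.0157], [-0.0167, -0.0212, 0.0157], [-0.0162, -0.0216, 0.0157], [-0.0157, -0.022, 0.0157], [-0.0152, -0.0224, 0.0157]]
```

View pics/w1.png

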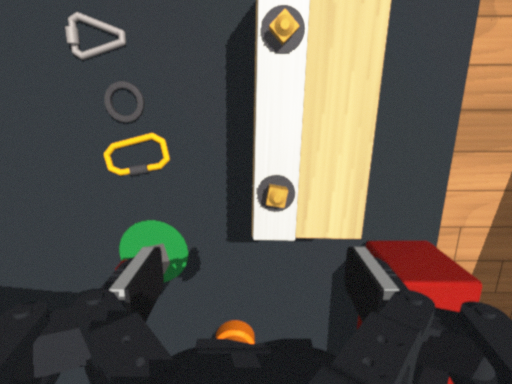

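Wrist view: left head at (284,26), right at (277,196), close to the predicted pixels. Enlarging the heads for their flats.

```bash
python3 - <<'E'
from h import *
c,_=load("w1"); a=c["color"][0:60,255:315]; b=c["color"][165:225,247:307]
cv2.imwrite("pics/c4.png",cv2.resize(np.hstack([a,b]),None,fx=6.5,fy=6.5,interpolation=cv2.INTER_CUBIC))
E
```

```text
(no output)
```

View pics/c4.png

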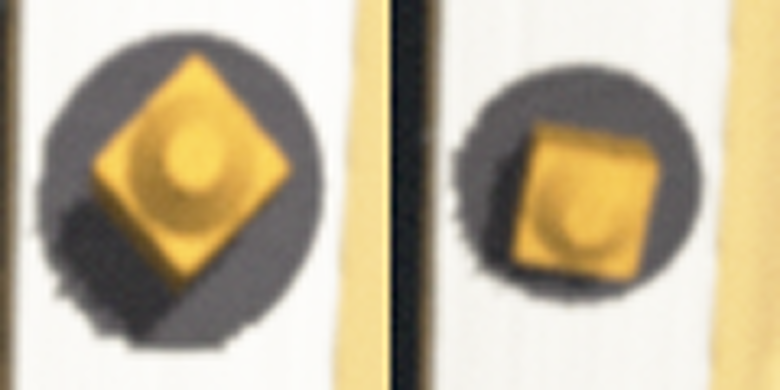

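```bash
python3 - <<'E'
from h import *
c,st=load("w1")
for n,o,pts in [("L",(255,0),[(195,53),(290,168),(185,264),(92,165)]),("R",(247,165),[(537-390,142),(657-390,163),(635-390,278),(514-390,262)])]:
    W=np.array([atz(c,o[0]+(x+.5)/6.5-.5,o[1]+(y+.5)/6.5-.5,151,st)[:2] for x,y in pts])
    E=np.roll(W,-1,0)-W; print(n,W.mean(0).round(1),np.hypot(*E.T).round(1),(np.degrees(np.arctan2(E[:,1],E[:,0]))%90).round(1))
E
```

```text
L [636.4  76.6] [24.2 23.1 22.5 24.2] [43.8 40.2 46.6 44.6]
R [ 632.2 -123.6] [24.2 24.2 24.6 25.2] [79.7 81.1 82.  80.2]
```

Request:
{"api": "step_arm", "payload": {"twist": [[0, 0, -1.4], [0, 0, -1.4], [0, 0, -1.4], [0, 0, -1.4], [0, 0, -1.4]], "linear": [[-0.0195, -0.0185, 0.016], [-0.019, -0.019, 0.016], [-0.0185, -0.0195, 0.016], [-0.018, -0.02, 0.016], [-0.018, -0.0205, 0.016]], "gripper": [0, 0, 0, 0, 0]}}

```text
time: 2.28
eef_pos: [508.2, -178.6, 324.3]
orientation: [-3.141, -0.0, 1.695]
wrist_force: [-0.2, -0.9, -0.7]
opening: 1.0
```

Request:
{"api": "step_arm", "payload": {"twist": [[0, 0, -1.4], [0, 0, -1.4], [0, 0, -1.4], [0, 0, -1.4], [0, 0, -1.4]], "linear": [[-0.017, -0.021, 0.015], [-0.0165, -0.021, 0.015], [-0.016, -0.0215, 0.015], [-0.0155, -0.022, 0.015], [-0.015, -0.0225, 0.015]], "gripper": [0, 0, 0, 0, 0]}}

```text
time: 2.7
eef_pos: [415.5, -275.8, 249.5]
orientation: [3.141, -0.0, 1.817]
wrist_force: [-0.0, -0.8, 0.6]
opening: 0.997
```

Request:
{"api": "step_arm", "payload": {"twist": [[0, 0, 0], [0, 0, 0], [0, 0, 0], [0, 0, 0], [0, 0, 0]], "linear": [[0, 0, 0], [0, 0, 0], [0, 0, 0], [0, 0, 0], [0, 0, 0]], "gripper": [0, 0, 0, 0, 0]}}

```text
time: 3.12
eef_pos: [417.7, -274.6, 250.7]
orientation: [3.141, 0.0, 1.817]
wrist_force: [-0.1, 0.1, 0.1]
opening: 1.001
```

```bash
python3 - <<'E'
from h import *
c,st=snap("wrist","w2"); print(proj(c,[415.8,-284.4,125],st))
plan([415.8,-284.4,112],103,5)
E
```

```text
[248.71297975 203.05697464]
from [ 417.6 -274.7  250.6] rpy [1.7996e+02 2.0000e-02 1.0411e+02] t 3.17 F [-0.1  0.3 -0. ] M [-0.02 -0.04 -0.  ] op 1.003 q7 0.92
twist/row [0.01 0.   0.22]
[[-0.0018, -0.0008, 0.0277], [-0.0018, -0.0008, 0.0277], [-0.0018, -0.0008, 0.0277], [-0.0018, -0.0008, 0.0277], [-0.0018, -0.0008, 0.0277]]
```

View pics/w2.png

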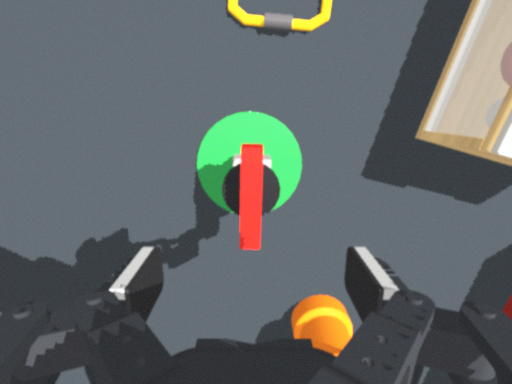

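```bash
python3 - <<'E'
from h import *
c,st=load("w2")
a=atz(c,252.5,145.5,125,st);b=atz(c,250.3,249,125,st); print(a,b,(a+b)/2,np.hypot(*(a-b)[:2]),np.degrees(np.arctan2(*(a-b)[[1,0]])))
print("lantern",atz(c,320,325,130,st),atz(c,322,338,65,st)); t,_=load("top0"); print(atz(t,414,180,130),atz(t,400,189,20))
print("mat",atz(c,249.5,163,4,st))
E
```

```text
[ 406.92300335 -235.67168618  125.        ] [ 427.64908987 -326.26624748  125.        ] [ 417.28604661 -280.96896683  125.        ] 92.9351666481713 102.88627550313261
lantern [ 511.11885147 -384.97180521  130.        ] [ 548.17687336 -449.16460131   65.        ]
[ 556.85698022 -461.99904339  130.        ] [ 554.50229663 -466.68440029   20.        ]
mat [ 411.79674574 -271.55323511    4.        ]
```

Request:
{"api": "step_arm", "payload": {"twist": [[0, 0, 1.1], [0, 0, 0], [0, 0, 0], [0, 0, 0], [0, 0, 0]], "linear": [[-0.002, 0, 0.028], [-0.002, 0, 0.028], [-0.002, 0, 0.028], [-0.001, 0, 0.028], [-0.001, 0, 0.026]], "gripper": [0, 0, 0, 0, 0]}}

```text
time: 3.58
eef_pos: [419.0, -282.6, 111.0]
orientation: [3.141, 0.0, 1.797]
wrist_force: [0.4, 0.3, 0.5]
opening: 1.0
```

Request:
{"api": "step_arm", "payload": {"twist": [[0, 0, 0], [0, 0, 0], [0, 0, 0], [0, 0, 0], [0, 0, 0]], "linear": [[0, 0, 0], [0, 0, 0], [0, 0, 0], [0, 0, 0], [0, 0, 0]], "gripper": [0, 0, 0.4, 0.5, 0.6]}}

```text
time: 4.0
eef_pos: [419.5, -283.6, 113.9]
orientation: [3.139, 0.002, 1.796]
wrist_force: [0.8, 0.7, 0.3]
opening: 0.6
```

```bash
python3 - <<'E'
from h import *
c,st=snap("wrist","w3"); print(st["eef_pos"],st["orientation"],st["opening"],st["wrist_force"])
E
```

```text
[ 419.53110713 -283.60511583  113.92373911] [3.13878028e+00 1.69349370e-03 1.79617947e+00] 0.6004046043211302 [0.82812449 0.73779347 0.28287223]
```

View pics/w3.png

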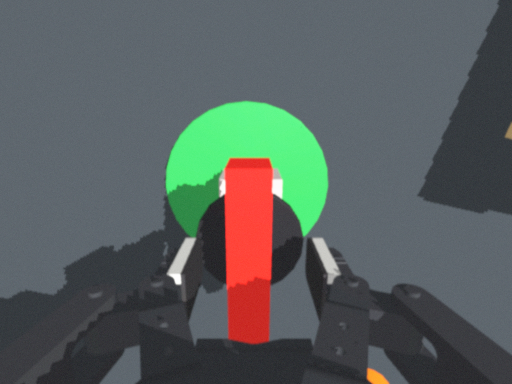

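```bash
python3 - <<'E'
from h import *
c,st=load("w3"); e=st["eef_pos"]; print(proj(c,[e[0],e[1],97],st)); 
crop("w3",150,140,350,384,2.4,"c5")
E
```

```text
[253.67716644 249.7103563 ]
```

View pics/c5.png

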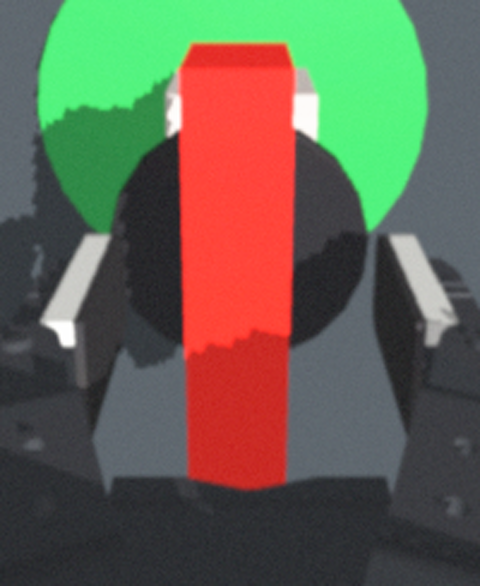

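```bash
python3 - <<'E'
from h import *
c,st=load("w3"); e=np.array(st["eef_pos"]); Rt=R.from_euler('xyz',st["orientation"]).as_matrix()
for z in (4,8,12):
  print(z,[proj(c,e+Rt@np.array([x,y,z]),st).round(1).tolist() for y in(-25.5,25.5) for x in (11,-11)])
for f in ((150+np.array([110,75,385,430])/2.4),(140+np.array([235,322,235,320])/2.4)): print(f)
s,_=snap("scene","s1"); crop("s1",205,120,290,185,8,"c6")
E
```

```text
4 [[199.2, 240.6], [201.3, 282.2], [308.5, 240.7], [306.2, 282.3]]
8 [[200.6, 237.1], [202.6, 277.8], [307.0, 237.2], [304.9, 277.9]]
12 [[201.9, 233.8], [203.9, 273.6], [305.7, 233.9], [303.6, 273.7]]
[195.83333333 181.25       310.41666667 329.16666667]
[237.91666667 274.16666667 237.91666667 273.33333333]
```

View pics/c6.png

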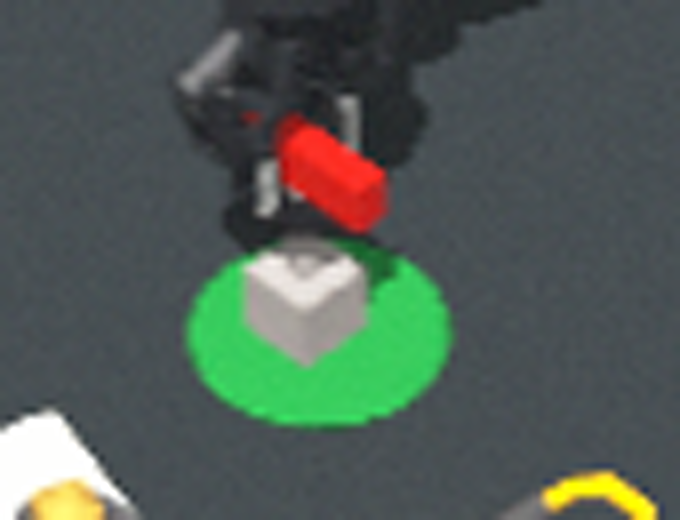

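Request:
{"api": "step_arm", "payload": {"twist": [[0, 0, 0], [0, 0, 0], [0, 0, 0], [0, 0, 0], [0, 0, 0]], "linear": [[0.003, 0, 0.001], [0.002, 0, 0], [0, 0, 0], [0, 0, 0], [0, 0, 0]], "gripper": [0.6, 0.6, 0.8, 1, 1]}}

```text
time: 4.52
eef_pos: [416.9, -278.3, 111.5]
orientation: [-3.141, -0.001, 1.796]
wrist_force: [-2.7, 0.2, 5.8]
opening: 0.203
```

Request:
{"api": "step_arm", "payload": {"twist": [[0, 0, 0], [0, 0, 0], [0, 0, 0], [0, 0, 0], [0, 0, 0]], "linear": [[0, 0, 0], [0, 0, 0], [0, 0, 0], [0, 0, 0], [0, 0, 0]], "gripper": [1, 1, 1, 1, 1]}}

```text
time: 4.93
eef_pos: [416.9, -278.3, 111.5]
orientation: [-3.141, -0.001, 1.796]
wrist_force: [-2.7, 1.0, 6.2]
opening: 0.198
```

```bash
python3 - <<'E'
from h import *
c,st=snap("wrist","w4"); plan([417,-279,290],103,5)
E
```

```text
from [ 416.9 -278.3  111.5] rpy [-1.7997e+02 -5.0000e-02  1.0288e+02] t 4.98 F [-2.   0.4  5.5] M [0.24 0.7  0.04] op 0.202 q7 1.08
twist/row [-0.01 -0.01 -0.02]
[[-0.0001, -0.0, -0.0357], [-0.0001, -0.0, -0.0357], [-0.0001, -0.0, -0.0357], [-0.0001, -0.0, -0.0357], [-0.0001, -0.0, -0.0357]]
```

View pics/w4.png

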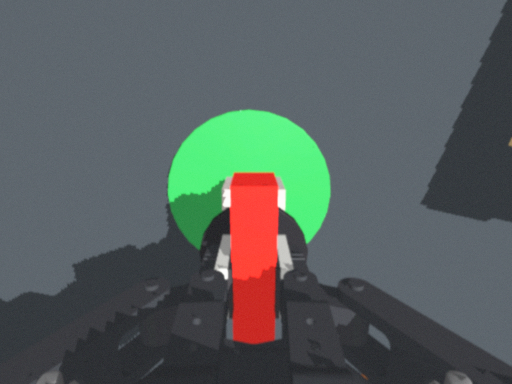

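Request:
{"api": "step_arm", "payload": {"twist": [[0, 0, 0], [0, 0, 0], [0, 0, 0], [0, 0, 0], [0, 0, 0]], "linear": [[0, 0, -0.036], [0, 0, -0.036], [0, 0, -0.036], [0, 0, -0.036], [0, 0, -0.036]], "gripper": [1, 1, 1, 1, 1]}}

```text
time: 5.4
eef_pos: [416.6, -278.0, 292.3]
orientation: [-3.141, -0.001, 1.795]
wrist_force: [1.0, 0.0, -3.5]
opening: 0.202
```

```bash
python3 - <<'E'
from h import *
plan([632,-123.5,290],81,10)
E
```

```text
from [ 416.6 -278.   292.3] rpy [-1.7994e+02 -4.0000e-02  1.0287e+02] t 5.4 F [ 1.   0.  -3.5] M [ 0.08 -0.1  -0.01] op 0.202 q7 0.88
twist/row [-0.01 -0.    2.19]
[[0.0103, 0.0244, 0.0002], [0.0112, 0.024, 0.0002], [0.0121, 0.0236, 0.0002], [0.013, 0.0231, 0.0002], [0.0139, 0.0226, 0.0002]]
[[0.0147, 0.0221, 0.0002], [0.0155, 0.0215, 0.0002], [0.0164, 0.0209, 0.0002], [0.0171, 0.0202, 0.0002], [0.0179, 0.0196, 0.0002]]
```

Request:
{"api": "step_arm", "payload": {"twist": [[0, 0, 2.2], [0, 0, 2.2], [0, 0, 2.2], [0, 0, 2.2], [0, 0, 2.2]], "linear": [[0.0105, 0.0245, 0], [0.011, 0.024, 0], [0.012, 0.0235, 0], [0.013, 0.023, 0], [0.014, 0.0225, 0]], "gripper": [1, 1, 1, 1, 1]}}

```text
time: 5.82
eef_pos: [525.3, -199.9, 290.6]
orientation: [-3.141, -0.001, 1.602]
wrist_force: [0.2, -1.2, -3.1]
opening: 0.202
```

Request:
{"api": "step_arm", "payload": {"twist": [[0, 0, 2.2], [0, 0, 2.2], [0, 0, 2.2], [0, 0, 2.2], [0, 0, 2.2]], "linear": [[0.0145, 0.022, 0], [0.0155, 0.0215, 0], [0.0165, 0.021, 0], [0.017, 0.02, 0], [0.018, 0.0195, 0]], "gripper": [1, 1, 1, 1, 1]}}

```text
time: 6.23
eef_pos: [632.9, -122.9, 290.1]
orientation: [-3.14, 0.0, 1.41]
wrist_force: [0.1, -0.8, -2.6]
opening: 0.201
```

Request:
{"api": "step_arm", "payload": {"twist": [[0, 0, 0], [0, 0, 0], [0, 0, 0], [0, 0, 0], [0, 0, 0]], "linear": [[0, 0, 0.002], [0, 0, 0], [0, 0, 0], [0, 0, 0], [0, 0, 0]], "gripper": [1, 1, 1, 1, 1]}}

```text
time: 6.65
eef_pos: [631.6, -125.2, 289.4]
orientation: [-3.141, 0.0, 1.41]
wrist_force: [-0.8, 0.7, -3.5]
opening: 0.198
```

```bash
python3 - <<'E'
from h import *
plan([632,-123.5,270],81,5)
snap("wrist","w5");snap("scene","s5");snap("top","t5")
crop("s5",170,90,270,190,6,"c7");crop("t5",235,95,335,195,6,"c8")
E
```

```text
from [ 631.6 -125.2  289.4] rpy [-179.99    0.     80.79] t 6.65 F [-0.8  0.7 -3.5] M [-0.03 -0.01  0.01] op 0.198 q7 0.22
twist/row [-0.    0.   -0.04]
[[0.0004, 0.0, 0.0039], [0.0004, 0.0, 0.0039], [0.0004, 0.0, 0.0039], [0.0004, 0.0, 0.0039], [0.0004, 0.0, 0.0039]]
```

View pics/w5.png

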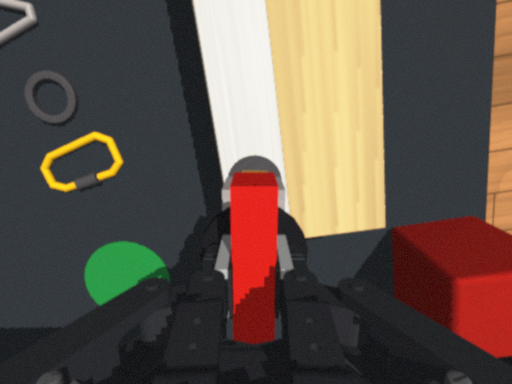

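View pics/c7.png

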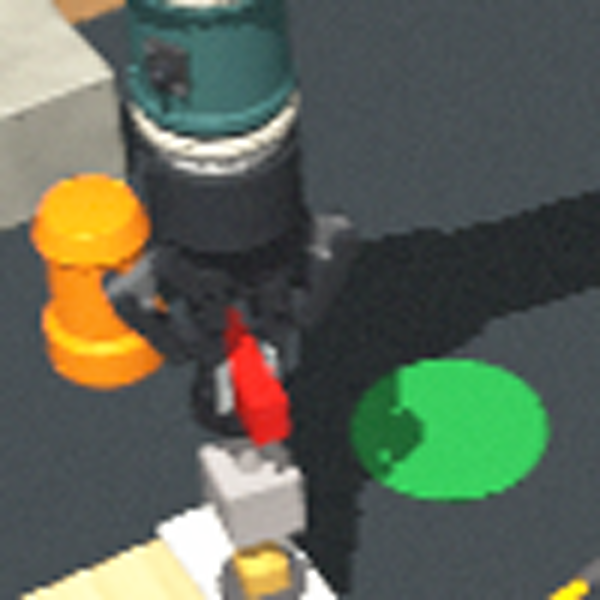

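View pics/c8.png

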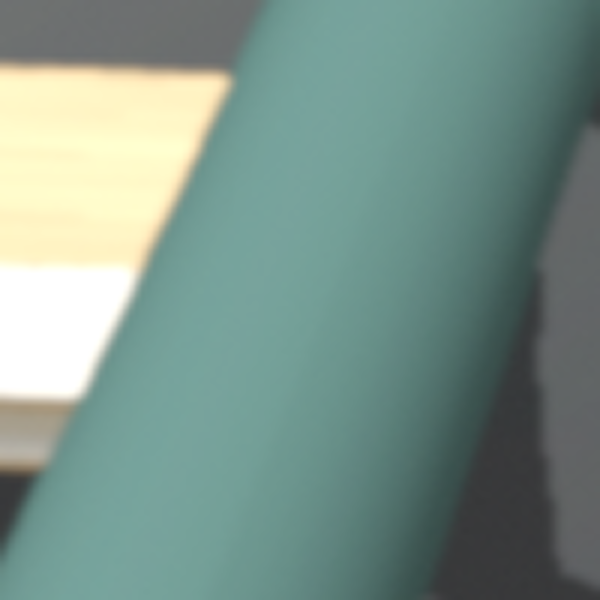

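```bash
python3 - <<'E'
from h import *
c,st=load("s5"); e=np.array(st["eef_pos"]); print(e)
for z in (182,222):
  for a in (45,135,225,315):
    t=np.radians(a+80.8); p=[e[0]+29.7*np.cos(t),e[1]+29.7*np.sin(t),z]
    q=proj(c,p); print(z,a,((q-[170,90]+.5)*6-.5).round(0))
for z,xy in ((182,(233,546)),(182,(305,530)),(222,(218,492)),(222,(303,478)),(222,(200,452))):
  print(z,xy,atz(c,170+(xy[0]+.5)/6-.5,90+(xy[1]+.5)/6-.5,z).round(1))
crop("s5",195,155,235,195,16,"c9")
E
```

```text
[ 631.7210608  -125.08213682  289.57682495]
182 45 [306. 536.]
182 135 [278. 485.]
182 225 [207. 508.]
182 315 [233. 560.]
222 45 [302. 486.]
222 135 [274. 434.]
222 225 [201. 457.]
222 315 [228. 509.]
182 (233, 546) [ 651.1 -116.5  182. ]
182 (305, 530) [ 612.4 -105.4  182. ]
222 (218, 492) [ 654.1 -121.5  222. ]
222 (303, 478) [ 611.  -105.7  222. ]
222 (200, 452) [ 647.7 -152.5  222. ]
```

View pics/c9.png

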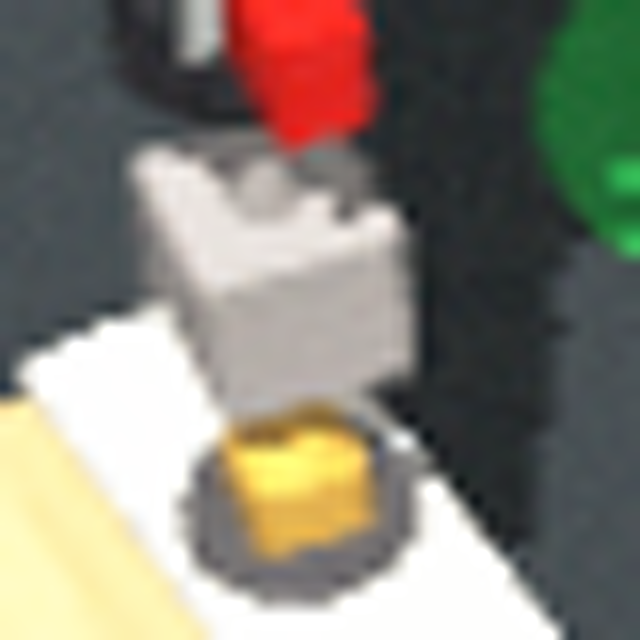

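```bash
cat >> h.py <<'E'
from scipy.optimize import least_squares
def fitkey(c,zb,yaw,obs,x0,fitz=False):
    # obs: list of (cornerangle, 0/1 top, u,v)
    def f(p):
        r=[]
        for a,tp,u,v in obs:
            t=np.radians(a+yaw); z=(p[2] if fitz else zb)+40*tp
            r+=list(proj(c,[p[0]+29.7*np.cos(t),p[1]+29.7*np.sin(t),z])-[u,v])
        return r
    s=least_squares(f,list(x0)+([zb] if fitz else [])); return s.x.round(1),np.sqrt(2*s.cost/len(s.fun)).round(2)
E
python3 - <<'E'
from h import *
c,st=load("s5")
U=lambda x,y:(195+(x+.5)/16-.5,155+(y+.5)/16-.5)
o=[(315,0,*U(232,415)),(45,0,*U(410,375)),(225,1,*U(135,155)),(315,1,*U(213,292)),(45,1,*U(405,225))]
print(fitkey(c,182,80.8,o,(631,-125)),fitkey(c,182,80.8,o,(631,-125),True))
# washer ellipse in this crop
print(atz(c,*U(302,508),133))
# wrist: rail corner
w,ws=load("w5")
for a in [(282,240),(306,238),(385,228)]: print(atz(w,*a,130 if a[0]<300 else 120,ws))
E
python3 -c "
from h import *
crop('w5',190,140,410,260,3.6,'c10')"
```

```text
(array([ 627.8, -131.6]), np.float64(0.39)) (array([ 618.8, -150.2,  160. ]), np.float64(0.36))
[ 630.85663768 -125.36330245  133.        ]
[ 650.35134151 -187.93957126  130.        ]
[ 675.73002428 -194.29828329  120.        ]
[ 757.85346414 -196.15134253  120.        ]
```

View pics/c10.png

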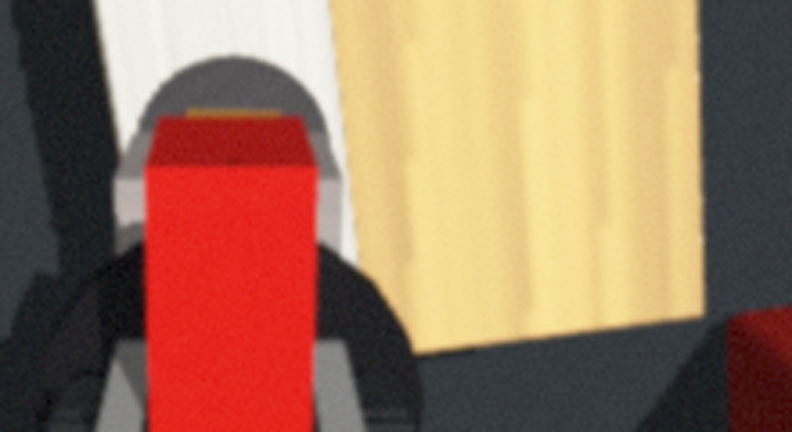

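```bash
python3 - <<'E'
from h import *
w,ws=load("w5")
a=atz(w,255.2,155.3,133,ws); print(a); t=np.radians(80.8); print(a[:2]-24*np.array([np.cos(t),np.sin(t)]))
# disc centre rel to TCP: guard z= tcp-14.5+... 
e=ws["eef_pos"]; print("TCPproj",proj(w,[e[0],e[1],e[2]-14.5],ws))
w4,s4=load("w4"); e=s4["eef_pos"]; print(proj(w4,[e[0],e[1],97],s4)); print("mat by wrist",atz(w4,249,186.5,4,s4))
crop("w4",190,160,320,290,5,"c11")
E
```

```text
[637.16886735 -98.13307112 133.        ]
[ 633.33171884 -121.82434149]
TCPproj [254.07759957 251.72316978]
[253.78271932 251.8945699 ]
mat by wrist [ 410.83592373 -268.87056789    4.        ]
```

View pics/c11.png

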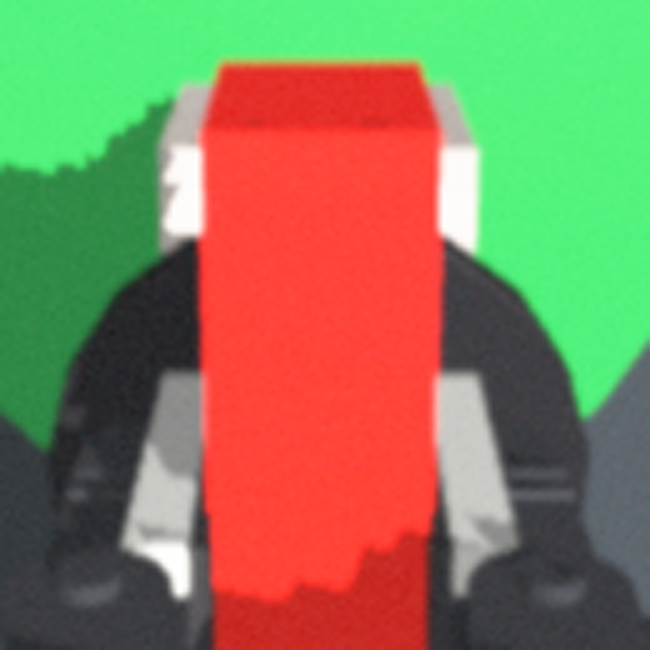

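```bash
python3 - <<'E'
from h import *
plan([633.7,-120.5,266],81,5)
E
```

```text
from [ 632.  -124.7  289.7] rpy [ 1.7997e+02 -2.0000e-02  8.0830e+01] t 6.8 F [-0.8  0.3 -3.3] M [ 0.02  0.01 -0.03] op 0.199 q7 0.22
twist/row [ 0.01 -0.   -0.03]
[[0.0009, 0.0002, 0.0047], [0.0009, 0.0002, 0.0047], [0.0009, 0.0002, 0.0047], [0.0009, 0.0002, 0.0047], [0.0009, 0.0002, 0.0047]]
```

Request:
{"api": "step_arm", "payload": {"twist": [[0, 0, 0], [0, 0, 0], [0, 0, 0], [0, 0, 0], [0, 0, 0]], "linear": [[0.002, 0.0005, 0.004], [0.002, 0.0005, 0.005], [0.0005, 0, 0.005], [0, 0, 0.005], [0, 0, 0.005]], "gripper": [1, 1, 1, 1, 1]}}

```text
time: 7.22
eef_pos: [633.9, -119.5, 264.4]
orientation: [-3.141, 0.0, 1.412]
wrist_force: [-0.3, 0.4, -3.0]
opening: 0.199
```

Request:
{"api": "step_arm", "payload": {"twist": [[0, 0, 0], [0, 0, 0], [0, 0, 0], [0, 0, 0], [0, 0, 0]], "linear": [[0, 0, 0.002], [0, 0, 0.002], [0, 0, 0.002], [0, 0, 0], [0, 0, 0]], "gripper": [1, 1, 1, 1, 1]}}

```text
time: 7.63
eef_pos: [634.1, -119.8, 259.3]
orientation: [3.141, 0.0, 1.412]
wrist_force: [-0.1, 0.3, -3.8]
opening: 0.206
```

```bash
python3 - <<'E'
from h import *
c,st=snap("scene","s6");print(st["eef_pos"],st["wrist_force"],st["moment"])
crop("s6",190,150,240,200,12,"c12")
E
```

```text
[ 634.09362567 -119.83758556  259.33850298] [-0.0713532   0.25890507 -3.83842305] [ 0.00333108 -0.01445183 -0.02874137]
```

View pics/c12.png

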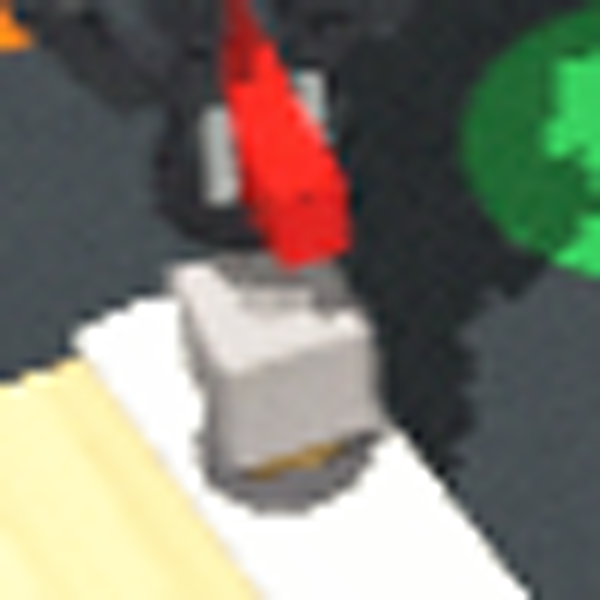

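Request:
{"api": "step_arm", "payload": {"twist": [[0, 0, 0], [0, 0, 0], [0, 0, 0], [0, 0, 0], [0, 0, 0]], "linear": [[0, 0, 0.0015], [0, 0, 0.0015], [0, 0, 0.0015], [0, 0, 0], [0, 0, 0]], "gripper": [1, 1, 1, 1, 1]}}

```text
time: 8.1
eef_pos: [634.0, -119.7, 254.7]
orientation: [-3.141, -0.0, 1.412]
wrist_force: [0.7, 0.0, -2.7]
opening: 0.199
```

Request:
{"api": "step_arm", "payload": {"twist": [[0, 0, 0], [0, 0, 0], [0, 0, 0], [0, 0, 0], [0, 0, 0]], "linear": [[0, 0, 0.003], [0, 0, 0.003], [0, 0, 0.003], [0, 0, 0.002], [0, 0, 0]], "gripper": [1, 1, 1, 1, 1]}}

```text
time: 8.52
eef_pos: [633.7, -119.6, 243.0]
orientation: [-3.14, 0.0, 1.412]
wrist_force: [-0.3, -0.6, -3.4]
opening: 0.202
```

Request:
{"api": "step_arm", "payload": {"twist": [[0, 0, 0], [0, 0, 0], [0, 0, 0], [0, 0, 0], [0, 0, 0]], "linear": [[0, 0, 0.001], [0, 0, 0.001], [0, 0, 0.001], [0, 0, 0], [0, 0, 0]], "gripper": [1, 1, 1, 1, 1]}}

```text
time: 8.93
eef_pos: [634.1, -119.7, 240.8]
orientation: [3.142, -0.0, 1.412]
wrist_force: [0.3, -1.2, -3.4]
opening: 0.201
```

```bash
python3 - <<'E'
from h import *
c,st=snap("scene","s7");print(st["eef_pos"],st["wrist_force"],st["moment"])
crop("s7",190,150,240,200,12,"c13")
E
```

```text
[ 634.05219407 -119.74418961  240.79341845] [ 0.26203986 -1.23820689 -3.37072598] [0.00581932 0.01626948 0.00464072]
```

View pics/c13.png

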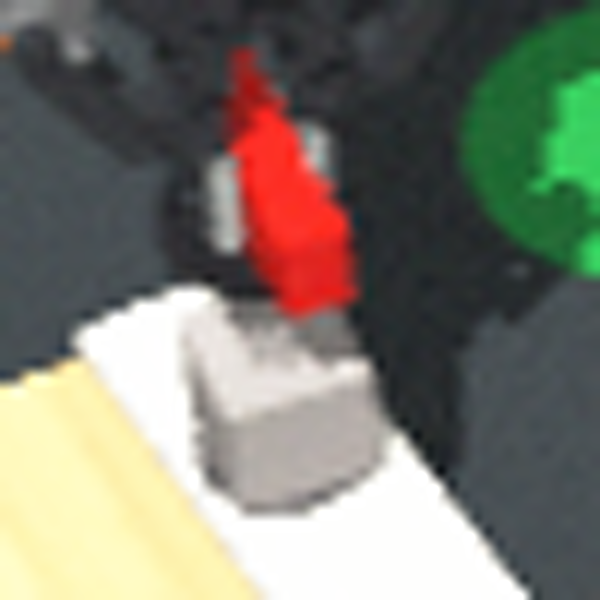

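Request:
{"api": "step_arm", "payload": {"twist": [[0, 0, 7], [0, 0, 7], [0, 0, 7], [0, 0, 7], [0, 0, 7]], "linear": [[0, 0, 0], [0, 0, 0], [0, 0, 0], [0, 0, 0], [0, 0, 0]], "gripper": [1, 1, 1, 1, 1]}}

```text
time: 9.4
eef_pos: [634.5, -121.5, 241.2]
orientation: [3.138, 0.001, 0.795]
wrist_force: [1.7, -3.3, -4.1]
opening: 0.205
```

```bash
python3 - <<'E'
from h import *
plan([634,-119.7,240.8],45.8,5)
E
```

```text
from [ 634.5 -121.5  241.2] rpy [1.7981e+02 5.0000e-02 4.5530e+01] t 9.4 F [ 1.7 -3.3 -4.1] M [-1.02 -0.36  0.13] op 0.205 q7 -0.31
twist/row [ 0.04  0.01 -0.05]
[[0.0002, -0.0003, 0.0001], [0.0002, -0.0003, 0.0001], [0.0002, -0.0003, 0.0001], [0.0002, -0.0003, 0.0001], [0.0002, -0.0003, 0.0001]]
```

Request:
{"api": "step_arm", "payload": {"twist": [[0, 0, 5], [0, 0, 5], [0, 0, 5], [0, 0, 5], [0, 0, 5]], "linear": [[0, 0, 0], [0, 0, 0], [0, 0, 0], [0, 0, 0], [0, 0, 0]], "gripper": [1, 1, 1, 1, 1]}}

```text
time: 9.82
eef_pos: [634.8, -122.3, 241.3]
orientation: [3.136, -0.001, 0.36]
wrist_force: [2.8, -5.2, -5.1]
opening: 0.199
```

```bash
python3 - <<'E'
from h import *
plan([634,-119.7,240.8],20.8,5)
E
```

```text
from [ 634.8 -122.3  241.3] rpy [ 1.797e+02 -6.000e-02  2.061e+01] t 9.82 F [ 2.8 -5.2 -5.1] M [-1.41 -0.6   0.13] op 0.199 q7 -0.69
twist/row [ 0.06 -0.01 -0.04]
[[0.0, -0.0005, 0.0001], [0.0, -0.0005, 0.0001], [0.0, -0.0005, 0.0001], [0.0, -0.0005, 0.0001], [0.0, -0.0005, 0.0001]]
```

Request:
{"api": "step_arm", "payload": {"twist": [[0, 0, 5], [0, 0, 5], [0, 0, 4], [0, 0, 3], [0, 0, 0]], "linear": [[0, 0.0015, 0], [0, 0.0015, 0], [0, 0, 0], [0, 0, 0], [0, 0, 0]], "gripper": [1, 1, 1, 1, 1]}}

```text
time: 10.23
eef_pos: [635.2, -123.5, 241.2]
orientation: [3.139, -0.0, 0.068]
wrist_force: [0.3, -2.7, -2.4]
opening: 0.201
```

```bash
python3 - <<'E'
from h import *
plan([634,-119.7,240.8],3.8,5)
E
```

```text
from [ 635.2 -123.5  241.2] rpy [ 1.7986e+02 -2.0000e-02  3.9000e+00] t 10.23 F [ 0.3 -2.7 -2.4] M [-0.74  0.04  0.43] op 0.201 q7 -0.94
twist/row [ 0.03 -0.    0.02]
[[-0.0002, -0.0008, 0.0001], [-0.0002, -0.0008, 0.0001], [-0.0002, -0.0008, 0.0001], [-0.0002, -0.0008, 0.0001], [-0.0002, -0.0008, 0.0001]]
```

Request:
{"api": "step_arm", "payload": {"twist": [[0, 0, 3], [0, 0, 3], [0, 0, 2], [0, 0, 0], [0, 0, 0]], "linear": [[0, 0, 0], [0, 0, 0], [0, 0, 0], [0, 0, 0], [0, 0, 0]], "gripper": [1, 1, 1, 1, 1]}}

```text
time: 10.65
eef_pos: [635.2, -123.4, 241.2]
orientation: [3.139, -0.001, -0.067]
wrist_force: [0.5, -4.2, -1.8]
opening: 0.204
```

```bash
python3 - <<'E'
from h import *
plan([634,-119.7,240.8],-4.2,5)
E
```

```text
from [ 635.2 -123.4  241.2] rpy [ 1.7987e+02 -3.0000e-02 -3.8300e+00] t 10.65 F [ 0.5 -4.2 -1.8] M [-1.28  0.14  1.82] op 0.204 q7 -1.05
twist/row [ 0.03 -0.01  0.07]
[[-0.0003, -0.0007, 0.0001], [-0.0003, -0.0007, 0.0001], [-0.0003, -0.0007, 0.0001], [-0.0003, -0.0007, 0.0001], [-0.0003, -0.0007, 0.0001]]
```

Request:
{"api": "step_arm", "payload": {"twist": [[0, 0, -7], [0, 0, -6], [0, 0, 0], [0, 0, 0], [0, 0, 0]], "linear": [[0, 0.001, 0], [0, 0.001, 0], [0, 0, 0], [0, 0, 0], [0, 0, 0]], "gripper": [1, 1, 1, 1, 1]}}

```text
time: 11.07
eef_pos: [635.0, -124.0, 240.7]
orientation: [-3.14, -0.001, 0.152]
wrist_force: [1.2, 0.4, -4.0]
opening: 0.203
```

```bash
python3 - <<'E'
from h import *
plan([634,-119.7,240.8],9,5)
E
```

```text
from [ 635.  -124.   240.7] rpy [-1.7992e+02 -3.0000e-02  8.7200e+00] t 11.07 F [ 1.2  0.4 -4. ] M [ 0.14 -0.11  0.01] op 0.203 q7 -0.86
twist/row [-0.02 -0.01 -0.06]
[[-0.0001, -0.0009, -0.0], [-0.0001, -0.0009, -0.0], [-0.0001, -0.0009, -0.0], [-0.0001, -0.0009, -0.0], [-0.0001, -0.0009, -0.0]]
```

Request:
{"api": "step_arm", "payload": {"twist": [[0, 0, 0], [0, 0, 0], [0, 0, 0], [0, 0, 0], [0, 0, 0]], "linear": [[0, 0, -0.005], [0, 0, -0.01], [0, 0, -0.01], [0, 0, -0.012], [0, 0, -0.012]], "gripper": [1, 1, 1, 1, 1]}}

```text
time: 11.48
eef_pos: [634.9, -124.8, 291.5]
orientation: [3.141, -0.0, 0.155]
wrist_force: [0.6, 0.2, -3.3]
opening: 0.203
```

```bash
python3 - <<'E'
from h import *
snap("wrist","w8"); snap("scene","s8"); crop("s8",190,140,240,190,12,"c14")
plan([636,78,290],134,20)
E
```

```text
from [ 636.1 -125.4  293. ] rpy [179.92  -0.27   8.87] t 11.58 F [ 0.8  0.6 -3.3] M [-0.05 -0.02  0.  ] op 0.2 q7 -0.89
twist/row [ 0.02 -0.   -6.26]
[[0.0016, -0.0101, 0.0001], [0.0026, -0.0098, 0.0001], [0.0037, -0.0095, 0.0002], [0.0047, -0.009, 0.0002], [0.0057, -0.0084, 0.0002]]
[[0.0066, -0.0078, 0.0002], [0.0074, -0.007, 0.0002], [0.0081, -0.0062, 0.0002], [0.0087, -0.0053, 0.0002], [0.0092, -0.0043, 0.0002]]
[[0.0096, -0.0032, 0.0002], [0.0099, -0.0022, 0.0002], [0.0101, -0.0011, 0.0002], [0.0102, 0.0, 0.0002], [0.0101, 0.0011, 0.0002]]
[[0.0099, 0.0022, 0.0002], [0.0096, 0.0033, 0.0002], [0.0092, 0.0043, 0.0002], [0.0087, 0.0053, 0.0002], [0.008, 0.0062, 0.0002]]
```

View pics/w8.png

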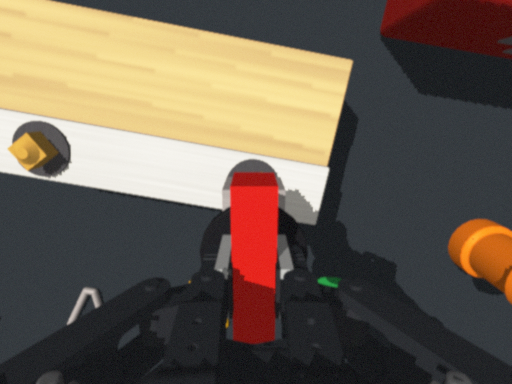

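View pics/c14.png

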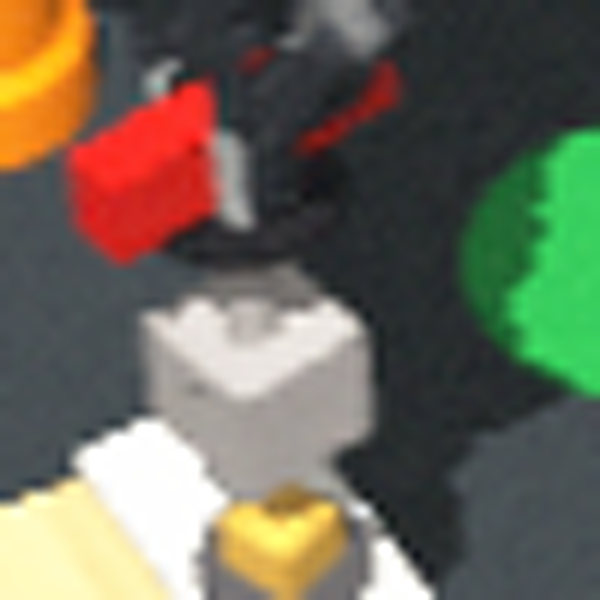

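```bash
python3 - <<'E'
from h import *
w,ws=load("w8"); print(atz(w,39.5,148.5,133,ws),ws["eef_pos"])
E
```

```text
[636.9923754   76.58628578 133.        ] [ 634.8925795  -124.83804698  291.51003167]
```

Request:
{"api": "step_arm", "payload": {"twist": [[0, 0, -6.3], [0, 0, -6.3], [0, 0, -6.3], [0, 0, -6.3], [0, 0, -6.3]], "linear": [[0.0015, -0.01, 0], [0.0025, -0.01, 0], [0.0035, -0.0095, 0], [0.0045, -0.009, 0], [0.0055, -0.0085, 0]], "gripper": [1, 1, 1, 1, 1]}}

```text
time: 12.0
eef_pos: [633.7, -73.4, 289.7]
orientation: [-3.141, 0.0, 0.71]
wrist_force: [-0.1, 0.3, -3.3]
opening: 0.204
```

Request:
{"api": "step_arm", "payload": {"twist": [[0, 0, -6.3], [0, 0, -6.3], [0, 0, -6.3], [0, 0, -6.3], [0, 0, -6.3]], "linear": [[0.0065, -0.008, 0], [0.0075, -0.007, 0], [0.008, -0.006, 0], [0.0085, -0.0055, 0], [0.009, -0.0045, 0]], "gripper": [1, 1, 1, 1, 1]}}

```text
time: 12.42
eef_pos: [632.8, -22.8, 289.7]
orientation: [-3.141, 0.0, 1.26]
wrist_force: [0.1, 0.6, -3.2]
opening: 0.201
```

Request:
{"api": "step_arm", "payload": {"twist": [[0, 0, -6.3], [0, 0, -6.3], [0, 0, -6.3], [0, 0, -6.3], [0, 0, -6.3]], "linear": [[0.0095, -0.003, 0], [0.01, -0.002, 0], [0.01, -0.001, 0], [0.01, 0, 0], [0.01, 0.001, 0]], "gripper": [1, 1, 1, 1, 1]}}

```text
time: 12.83
eef_pos: [632.6, 27.3, 289.7]
orientation: [-3.141, 0.0, 1.809]
wrist_force: [-0.3, 0.9, -2.8]
opening: 0.196
```

Request:
{"api": "step_arm", "payload": {"twist": [[0, 0, -6.3], [0, 0, -6.3], [0, 0, -6.3], [0, 0, -6.3], [0, 0, -5.4]], "linear": [[0.01, 0.002, 0], [0.0095, 0.0035, 0], [0.009, 0.0045, 0], [0.0085, 0.0055, 0], [0.008, 0.006, 0]], "gripper": [1, 1, 1, 1, 1]}}

```text
time: 13.25
eef_pos: [632.3, 77.8, 289.6]
orientation: [-3.141, -0.0, 2.343]
wrist_force: [1.0, -0.4, -3.2]
opening: 0.201
```

Request:
{"api": "step_arm", "payload": {"twist": [[0, 0, 0], [0, 0, 0], [0, 0, 0], [0, 0, 0], [0, 0, 0]], "linear": [[0, 0, 0], [0, 0, 0], [0, 0, 0], [0, 0, 0], [0, 0, 0]], "gripper": [1, 1, 1, 1, 1]}}

```text
time: 13.67
eef_pos: [632.5, 76.6, 289.8]
orientation: [-3.141, 0.0, 2.336]
wrist_force: [-0.8, -0.3, -2.9]
opening: 0.2
```

```bash
python3 - <<'E'
from h import *
plan([636,78,270],134,5)
snap("wrist","w9"); snap("scene","s9"); crop("s9",215,180,265,240,10,"c15")
E
```

```text
from [632.5  76.6 289.8] rpy [-1.7998e+02  2.0000e-02  1.3386e+02] t 13.67 F [-0.8 -0.3 -2.9] M [-0.01  0.   -0.01] op 0.2 q7 0.74
twist/row [-0.    0.   -0.03]
[[-0.0003, 0.0007, 0.004], [-0.0003, 0.0007, 0.004], [-0.0003, 0.0007, 0.004], [-0.0003, 0.0007, 0.004], [-0.0003, 0.0007, 0.004]]
```

View pics/w9.png

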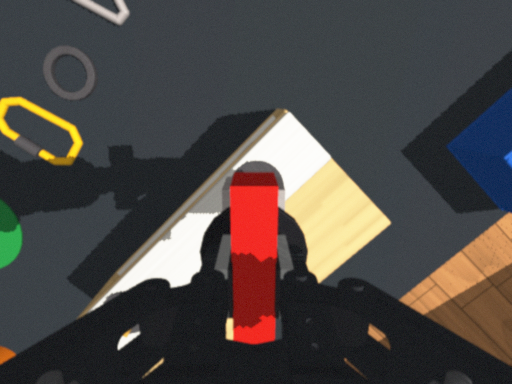

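View pics/c15.png

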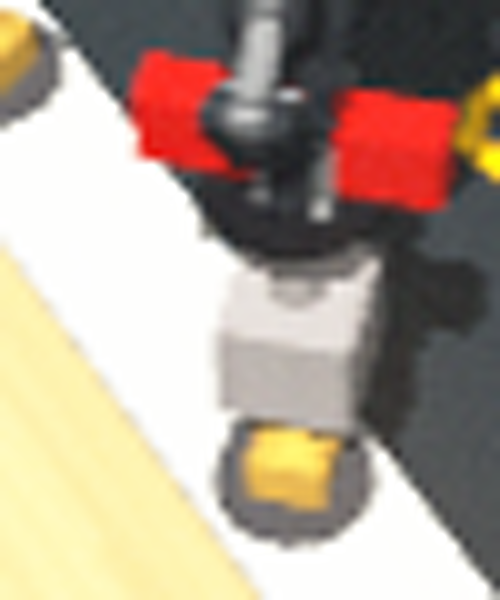

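Request:
{"api": "step_arm", "payload": {"twist": [[0, 0, 0], [0, 0, 0], [0, 0, 0], [0, 0, 0], [0, 0, 0]], "linear": [[-0.0005, 0.0015, 0.006], [-0.0005, 0.0015, 0.006], [-0.0005, 0.0005, 0.006], [0, 0, 0.006], [0, 0, 0.005]], "gripper": [1, 1, 1, 1, 1]}}

```text
time: 14.18
eef_pos: [635.8, 79.0, 259.5]
orientation: [-3.14, -0.001, 2.339]
wrist_force: [-0.1, -0.9, -3.8]
opening: 0.201
```

Request:
{"api": "step_arm", "payload": {"twist": [[0, 0, 0], [0, 0, 0], [0, 0, 0], [0, 0, 0], [0, 0, 0]], "linear": [[0, 0, 0.0015], [0, 0, 0.0015], [0, 0, 0.0015], [0, 0, 0], [0, 0, 0]], "gripper": [1, 1, 1, 1, 1]}}

```text
time: 14.6
eef_pos: [636.2, 79.0, 256.5]
orientation: [3.141, 0.0, 2.339]
wrist_force: [-0.5, -0.4, -2.1]
opening: 0.204
```

Request:
{"api": "step_arm", "payload": {"twist": [[0, 0, 0], [0, 0, 0], [0, 0, 0], [0, 0, 0], [0, 0, 0]], "linear": [[0, 0, 0.0015], [0, 0, 0.0015], [0, 0, 0.0015], [0, 0, 0], [0, 0, 0]], "gripper": [1, 1, 1, 1, 1]}}

```text
time: 15.02
eef_pos: [636.0, 79.0, 251.7]
orientation: [-3.141, -0.0, 2.339]
wrist_force: [0.3, 0.6, -3.3]
opening: 0.201
```

Request:
{"api": "step_arm", "payload": {"twist": [[0, 0, 0], [0, 0, 0], [0, 0, 0], [0, 0, 0], [0, 0, 0]], "linear": [[0, 0, 0.003], [0, 0, 0.003], [0, 0, 0.003], [0, 0, 0.001], [0, 0, 0]], "gripper": [1, 1, 1, 1, 1]}}

```text
time: 15.43
eef_pos: [635.8, 79.0, 241.2]
orientation: [-3.141, -0.0, 2.339]
wrist_force: [-0.6, 1.5, -2.3]
opening: 0.201
```

Request:
{"api": "step_arm", "payload": {"twist": [[0, 0, 0], [0, 0, 6], [0, 0, 7], [0, 0, 7], [0, 0, 5]], "linear": [[0, 0, 0.0005], [0, 0, 0], [0, 0, 0], [0, 0, 0], [0, 0, 0]], "gripper": [1, 1, 1, 1, 1]}}

```text
time: 15.85
eef_pos: [636.3, 78.8, 241.5]
orientation: [3.141, 0.0, 1.897]
wrist_force: [0.7, -0.2, -3.7]
opening: 0.201
```

```bash
python3 - <<'E'
from h import *
plan([636,78,241],109,5)
E
```

```text
from [636.3  78.8 241.5] rpy [1.7996e+02 3.0000e-02 1.0868e+02] t 15.85 F [ 0.7 -0.2 -3.7] M [-0.08 -0.21  0.14] op 0.201 q7 0.36
twist/row [ 0.01  0.01 -0.06]
[[-0.0001, -0.0001, 0.0001], [-0.0001, -0.0001, 0.0001], [-0.0001, -0.0001, 0.0001], [-0.0001, -0.0001, 0.0001], [-0.0001, -0.0001, 0.0001]]
```

Request:
{"api": "step_arm", "payload": {"twist": [[0, 0, 7], [0, 0, 7], [0, 0, 7], [0, 0, 5], [0, 0, 4]], "linear": [[0, 0.0003, 0], [0, 0.0003, 0], [0, 0.0003, 0], [0, 0.0002, 0], [0, 0.0002, 0]], "gripper": [1, 1, 1, 1, 1]}}

```text
time: 16.27
eef_pos: [637.7, 78.8, 241.5]
orientation: [3.14, 0.001, 1.375]
wrist_force: [0.8, -0.7, -4.0]
opening: 0.203
```

```bash
python3 - <<'E'
from h import *
plan([636,78,241],79,5)
E
```

```text
from [637.7  78.8 241.5] rpy [1.7993e+02 3.0000e-02 7.8770e+01] t 16.27 F [ 0.8 -0.7 -4. ] M [-0.25 -0.18  0.14] op 0.203 q7 -0.11
twist/row [ 0.01  0.01 -0.05]
[[-0.0002, -0.0003, 0.0001], [-0.0002, -0.0003, 0.0001], [-0.0002, -0.0003, 0.0001], [-0.0002, -0.0003, 0.0001], [-0.0002, -0.0003, 0.0001]]
```

Request:
{"api": "step_arm", "payload": {"twist": [[0, 0, 4], [0, 0, 4], [0, 0, 3], [0, 0, 2], [0, 0, 0]], "linear": [[0, 0.0002, 0], [0, 0.0002, 0], [0, 0.0002, 0], [0, 0.0001, 0], [0, 0, 0]], "gripper": [1, 1, 1, 1, 1]}}

```text
time: 16.68
eef_pos: [638.3, 78.7, 241.5]
orientation: [3.141, 0.0, 1.151]
wrist_force: [1.2, -2.0, -3.5]
opening: 0.203
```

```bash
python3 - <<'E'
from h import *
plan([636,78,241],66,5)
E
```

```text
from [638.3  78.7 241.5] rpy [1.7994e+02 2.0000e-02 6.5960e+01] t 16.68 F [ 1.2 -2.  -3.5] M [-0.28 -0.17  0.02] op 0.203 q7 -0.3
twist/row [ 0.01  0.   -0.01]
[[-0.0003, -0.0004, 0.0001], [-0.0003, -0.0004, 0.0001], [-0.0003, -0.0004, 0.0001], [-0.0003, -0.0004, 0.0001], [-0.0003, -0.0004, 0.0001]]
```

Request:
{"api": "step_arm", "payload": {"twist": [[0, 0, 3], [0, 0, 3], [0, 0, 3], [0, 0, 3], [0, 0, 3]], "linear": [[0, 0.0002, 0], [0, 0.0002, 0], [0, 0.0002, 0], [0, 0.0002, 0], [0, 0.0002, 0]], "gripper": [1, 1, 1, 1, 1]}}

```text
time: 17.1
eef_pos: [639.1, 79.0, 241.7]
orientation: [3.141, 0.001, 0.896]
wrist_force: [0.6, 0.1, -3.2]
opening: 0.203
```

```bash
python3 - <<'E'
from h import *
plan([636,78,241],51,5)
E
```

```text
from [639.1  79.  241.7] rpy [1.7995e+02 3.0000e-02 5.1310e+01] t 17.1 F [ 0.6  0.1 -3.2] M [-0.18 -0.04  2.12] op 0.203 q7 -0.53
twist/row [0.01 0.01 0.06]
[[-0.0005, -0.0004, 0.0001], [-0.0005, -0.0004, 0.0001], [-0.0005, -0.0004, 0.0001], [-0.0005, -0.0004, 0.0001], [-0.0005, -0.0004, 0.0001]]
```

Request:
{"api": "step_arm", "payload": {"twist": [[0, 0, 2], [0, 0, 1], [0, 0, 0], [0, 0, 0], [0, 0, 0]], "linear": [[0, 0, 0], [0, 0, 0], [0, 0, 0], [0, 0, 0], [0, 0, 0]], "gripper": [1, 1, 1, 1, 1]}}

```text
time: 17.52
eef_pos: [639.1, 78.9, 241.7]
orientation: [3.141, -0.0, 0.842]
wrist_force: [0.1, -1.0, 0.2]
opening: 0.198
```

```bash
python3 - <<'E'
from h import *
plan([636,78,241],51,5)
E
```

```text
from [639.1  78.9 241.7] rpy [ 1.7997e+02 -2.0000e-02  4.8220e+01] t 17.52 F [ 0.1 -1.   0.2] M [-0.2  -0.04  2.88] op 0.198 q7 -0.58
twist/row [ 0.01 -0.   -0.56]
[[-0.0005, -0.0003, 0.0001], [-0.0005, -0.0004, 0.0001], [-0.0005, -0.0004, 0.0001], [-0.0005, -0.0004, 0.0001], [-0.0005, -0.0004, 0.0001]]
```

Request:
{"api": "step_arm", "payload": {"twist": [[0, 0, -7], [0, 0, -7], [0, 0, -2], [0, 0, 0], [0, 0, 0]], "linear": [[0, 0, 0], [0, 0, 0], [0, 0, 0], [0, 0, 0], [0, 0, 0]], "gripper": [1, 1, 1, 1, 1]}}

```text
time: 17.93
eef_pos: [638.8, 78.7, 241.5]
orientation: [-3.14, -0.002, 1.112]
wrist_force: [-1.7, 1.9, 1.3]
opening: 0.199
```

```bash
python3 - <<'E'
from h import *
plan([636,78,241],51,5)
E
```

```text
from [638.8  78.7 241.5] rpy [-1.7993e+02 -1.2000e-01  6.3690e+01] t 17.93 F [-1.7  1.9  1.3] M [0.53 0.22 0.01] op 0.199 q7 -0.34
twist/row [-0.02 -0.02  2.54]
[[-0.0004, -0.0004, 0.0001], [-0.0004, -0.0004, 0.0001], [-0.0004, -0.0004, 0.0001], [-0.0004, -0.0004, 0.0001], [-0.0004, -0.0004, 0.0001]]
```

Request:
{"api": "step_arm", "payload": {"twist": [[0, 0, 0], [0, 0, 0], [0, 0, 0], [0, 0, 0], [0, 0, 0]], "linear": [[0, 0, -0.005], [0, 0, -0.01], [0, 0, -0.01], [0, 0, -0.012], [0, 0, -0.012]], "gripper": [1, 1, 1, 1, 1]}}

```text
time: 18.35
eef_pos: [639.2, 77.8, 292.1]
orientation: [3.141, -0.0, 1.115]
wrist_force: [0.3, -0.4, -2.6]
opening: 0.198
```

```bash
python3 - <<'E'
from h import *
plan([520,20,295],75,5)
snap("scene","s10"); crop("s10",160,170,270,290,5,"c16")
E
```

```text
from [639.2  77.8 292.1] rpy [ 1.7995e+02 -1.0000e-02  6.3890e+01] t 18.35 F [ 0.3 -0.4 -2.6] M [-0.04 -0.02  0.01] op 0.198 q7 -0.36
twist/row [ 0.01 -0.   -2.22]
[[-0.0209, -0.0163, -0.0006], [-0.0202, -0.0171, -0.0006], [-0.0195, -0.0179, -0.0006], [-0.0188, -0.0186, -0.0006], [-0.0181, -0.0193, -0.0006]]
```

View pics/c16.png

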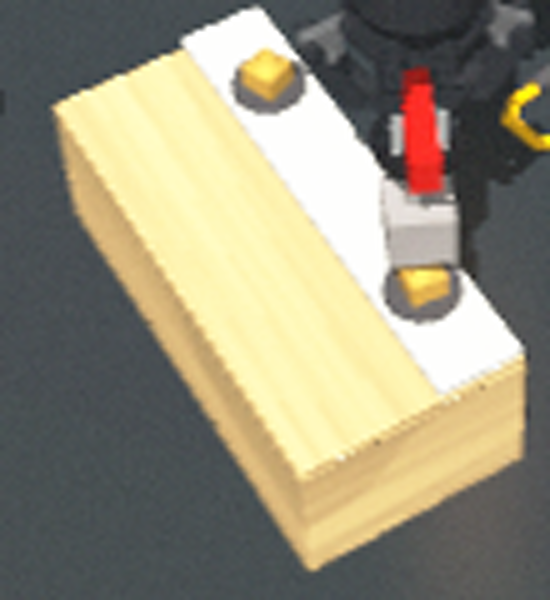

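```bash
python3 - <<'E'
from h import *
plan([411,-272,292],94,15)
E
```

```text
from [640.6  77.8 295.2] rpy [179.74  -0.2   63.91] t 18.4 F [ 0.6 -0.1 -0.7] M [-0.03 -0.11 -0.01] op 0.201 q7 -0.36
twist/row [ 0.02 -0.01 -2.01]
[[-0.0277, -0.0035, 0.0001], [-0.0275, -0.0045, 0.0001], [-0.0274, -0.0054, 0.0001], [-0.0272, -0.0064, 0.0001], [-0.0269, -0.0073, 0.0001]]
[[-0.0266, -0.0083, 0.0001], [-0.0263, -0.0092, 0.0001], [-0.026, -0.0101, 0.0001], [-0.0256, -0.011, 0.0002], [-0.0252, -0.0119, 0.0002]]
[[-0.0248, -0.0128, 0.0002], [-0.0243, -0.0136, 0.0002], [-0.0238, -0.0145, 0.0002], [-0.0233, -0.0153, 0.0002], [-0.0228, -0.0161, 0.0002]]
```

Request:
{"api": "step_arm", "payload": {"twist": [[0, 0, -2], [0, 0, -2], [0, 0, -2], [0, 0, -2], [0, 0, -2]], "linear": [[-0.0275, -0.0035, 0], [-0.0275, -0.0045, 0], [-0.0275, -0.0055, 0], [-0.027, -0.0065, 0], [-0.027, -0.0075, 0]], "gripper": [1, 1, 1, 1, 1]}}

```text
time: 18.82
eef_pos: [561.7, -39.4, 291.6]
orientation: [3.14, -0.001, 1.292]
wrist_force: [-0.0, -1.0, -3.2]
opening: 0.194
```

Request:
{"api": "step_arm", "payload": {"twist": [[0, 0, -2], [0, 0, -2], [0, 0, -2], [0, 0, -2], [0, 0, -2]], "linear": [[-0.0265, -0.0085, 0], [-0.0265, -0.009, 0], [-0.026, -0.01, 0], [-0.0255, -0.011, 0], [-0.025, -0.012, 0]], "gripper": [1, 1, 1, 1, 1]}}

```text
time: 19.23
eef_pos: [485.1, -155.9, 291.6]
orientation: [3.139, -0.001, 1.466]
wrist_force: [0.1, -0.6, -3.0]
opening: 0.202
```

Request:
{"api": "step_arm", "payload": {"twist": [[0, 0, -2], [0, 0, -2], [0, 0, -2], [0, 0, -2], [0, 0, -2]], "linear": [[-0.025, -0.013, 0], [-0.0245, -0.0135, 0], [-0.024, -0.0145, 0], [-0.0235, -0.0155, 0], [-0.023, -0.016, 0]], "gripper": [1, 1, 1, 1, 1]}}

```text
time: 19.65
eef_pos: [408.1, -273.4, 291.6]
orientation: [3.139, 0.0, 1.641]
wrist_force: [0.1, -0.5, -2.6]
opening: 0.198
```

Request:
{"api": "step_arm", "payload": {"twist": [[0, 0, 0], [0, 0, 0], [0, 0, 0], [0, 0, 0], [0, 0, 0]], "linear": [[0, 0, 0], [0, 0, 0], [0, 0, 0], [0, 0, 0], [0, 0, 0]], "gripper": [1, 1, 1, 1, 1]}}

```text
time: 20.07
eef_pos: [409.7, -270.9, 290.4]
orientation: [3.141, -0.0, 1.642]
wrist_force: [-0.2, 0.5, -3.4]
opening: 0.199
```

```bash
python3 - <<'E'
from h import *
plan([411,-272,120],94,5)
snap("wrist","w11")
E
```

```text
from [ 409.7 -270.9  290.4] rpy [ 1.7997e+02 -1.0000e-02  9.4100e+01] t 20.07 F [-0.2  0.5 -3.4] M [-0.01  0.01  0.04] op 0.199 q7 0.74
twist/row [ 0.01 -0.    0.02]
[[-0.0002, 0.0002, 0.0341], [-0.0002, 0.0002, 0.0341], [-0.0002, 0.0002, 0.0341], [-0.0002, 0.0002, 0.0341], [-0.0002, 0.0002, 0.0341]]
```

View pics/w11.png

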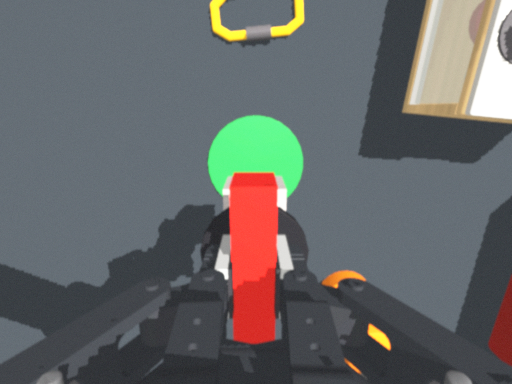

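```bash
python3 - <<'E'
from h import *
c,s=load("w11"); print(atz(c,255.5,162.5,4,s))
E
```

```text
[ 412.34746112 -272.50826156    4.        ]
```

Request:
{"api": "step_arm", "payload": {"twist": [[0, 0, 0], [0, 0, 0], [0, 0, 0], [0, 0, 0], [0, 0, 0]], "linear": [[0, 0, 0.034], [0, 0, 0.034], [0, 0, 0.034], [0, 0, 0.034], [0, 0, 0.032]], "gripper": [1, 1, 1, 1, 1]}}

```text
time: 20.53
eef_pos: [409.4, -271.0, 120.5]
orientation: [-3.141, -0.0, 1.642]
wrist_force: [1.7, 0.5, -2.3]
opening: 0.2
```

Request:
{"api": "step_arm", "payload": {"twist": [[0, 0, 0], [0, 0, 0], [0, 0, 0], [0, 0, 0], [0, 0, 0]], "linear": [[0, 0, 0], [0, 0, 0.002], [0, 0, 0.002], [0, 0, 0.002], [0, 0, 0]], "gripper": [1, 1, 1, 1, 1]}}

```text
time: 20.95
eef_pos: [410.2, -272.1, 117.8]
orientation: [3.139, 0.001, 1.641]
wrist_force: [-0.9, 0.4, -2.9]
opening: 0.195
```

Request:
{"api": "step_arm", "payload": {"twist": [[0, 0, 0], [0, 0, 0], [0, 0, 0], [0, 0, 0], [0, 0, 0]], "linear": [[0, 0, 0.0015], [0, 0, 0.0015], [0, 0, 0.0015], [0, 0, 0], [0, 0, 0]], "gripper": [1, 1, 1, 1, 1]}}

```text
time: 21.37
eef_pos: [409.3, -271.9, 112.0]
orientation: [3.141, 0.0, 1.64]
wrist_force: [1.1, 1.1, -2.7]
opening: 0.196
```

```bash
python3 - <<'E'
from h import *
plan([411,-272,111.5],94,5)
E
```

```text
from [ 409.3 -271.9  112. ] rpy [1.7996e+02 1.0000e-02 9.3990e+01] t 21.37 F [ 1.1  1.1 -2.7] M [ 0.14 -0.13 -0.02] op 0.196 q7 1.01
twist/row [ 0.01  0.   -0.  ]
[[-0.0001, 0.0003, 0.0001], [-0.0001, 0.0003, 0.0001], [-0.0001, 0.0003, 0.0001], [-0.0001, 0.0003, 0.0001], [-0.0001, 0.0003, 0.0001]]
```

Request:
{"api": "step_arm", "payload": {"twist": [[0, 0, 0], [0, 0, 0], [0, 0, 0], [0, 0, 0], [0, 0, 0]], "linear": [[0, 0, 0.0007], [0, 0, 0.0005], [0, 0, 0], [0, 0, 0], [0, 0, 0]], "gripper": [1, 1, 1, 1, 1]}}

```text
time: 21.78
eef_pos: [409.7, -271.9, 111.8]
orientation: [3.14, -0.001, 1.641]
wrist_force: [-2.0, 2.9, 12.3]
opening: 0.196
```

Request:
{"api": "step_arm", "payload": {"twist": [[0, 0, 0], [0, 0, 0], [0, 0, 0], [0, 0, 0], [0, 0, 0]], "linear": [[0, 0, -0.0005], [0, 0, 0], [0, 0, 0], [0, 0, 0], [0, 0, 0]], "gripper": [1, 0.75, 0.65, 0.5, 0.4]}}

```text
time: 22.2
eef_pos: [409.0, -271.9, 111.0]
orientation: [-3.141, 0.0, 1.64]
wrist_force: [-0.4, 0.5, 0.2]
opening: 0.596
```

Request:
{"api": "step_arm", "payload": {"twist": [[0, 0, 0], [0, 0, 0], [0, 0, 0], [0, 0, 0], [0, 0, 0]], "linear": [[0, 0, 0], [0, 0, 0], [0, 0, -0.005], [0, 0, -0.01], [0, 0, -0.02]], "gripper": [0.2, 0.2, 0.2, 0.2, 0.2]}}

```text
time: 22.62
eef_pos: [407.9, -271.3, 145.7]
orientation: [-3.138, -0.001, 1.64]
wrist_force: [-0.0, 0.1, 0.9]
opening: 0.799
```

Request:
{"api": "step_arm", "payload": {"twist": [[0, 0, 0], [0, 0, 0], [0, 0, 0], [0, 0, 0], [0, 0, 0]], "linear": [[0, 0, -0.03], [0, 0, -0.03], [0, 0, -0.03], [0, 0, -0.02], [0, 0, 0]], "gripper": [0.2, 0.2, 0.2, 0.2, 0.2]}}

```text
time: 23.03
eef_pos: [410.9, -273.5, 260.9]
orientation: [3.133, 0.003, 1.64]
wrist_force: [0.7, -0.4, -0.5]
opening: 0.799
```

```bash
python3 - <<'E'
from h import *
print(arm.read_state()["eef_pos"])
snap("wrist","w12");snap("scene","s12");snap("top","t12")
crop("s12",160,110,280,285,3,"c17")
E
```

```text
[ 410.86893507 -273.48595292  260.8701647 ]
```

View pics/w12.png

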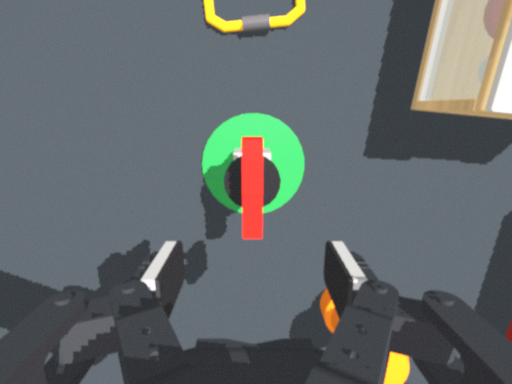

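View pics/c17.png

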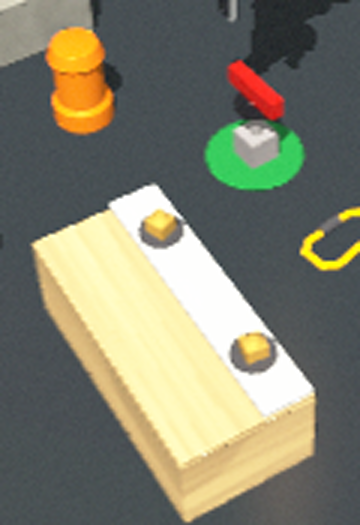

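View pics/t12.png

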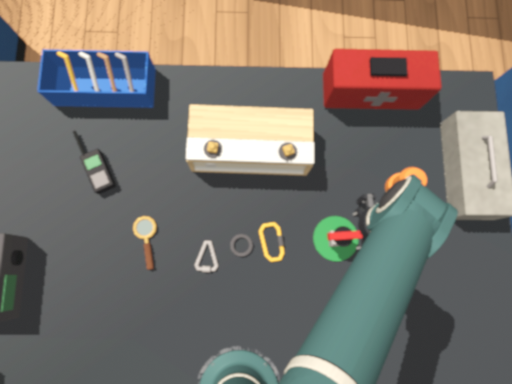

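```bash
python3 - <<'E'
from h import *
crop("t12",195,130,305,170,7,"c18")
E
```

```text
(no output)
```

View pics/c18.png

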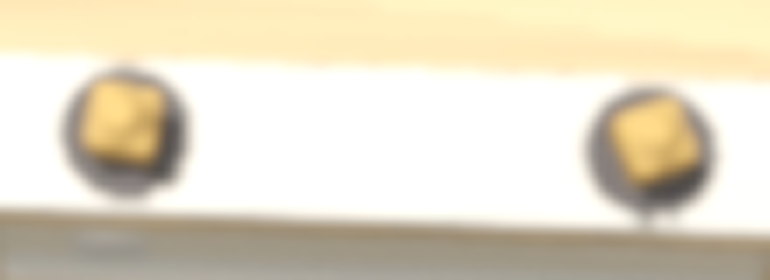

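```bash
python3 - <<'E'
from h import *
c,s=load("w12"); a=atz(c,252.5,137,125,s); b=atz(c,252.5,239,125,s); print((a+b)/2, "mat",atz(c,253.5,163,4,s), np.hypot(*(a-b)[:2]))
print(arm.read_state()["wrist_force"]); print(job.finish_job())
E
```

```text
[ 410.89247605 -274.31886119  125.        ] mat [ 412.51544058 -271.38702152    4.        ] 93.6389798028158
[-0.07687521  0.2739095  -0.60786064]
the job is handed in; nothing more can be done
None
```

I locked the door and handed the job in at about 23 s of the 72 s; it reports no verdict. I seated the key on the right screw, then on the left, and turned each clockwise to its stop. I then stood the key back on the mat, let go and drew the gripper clear.

**Screws:** The key sank the full 18 mm on both heads. The turning moment was about 0.13 N m on the way. It then rose to 1.8 N m on the right screw and 2.9 N m on the left, so I take both to be at their stops.

**Key:** The last wrist picture shows the key upright, about 3 mm from the mat's centre. The gripper's fingertips were about 120 mm above it, with no force on the wrist. In the last pictures no gear appeared to have moved.

**Disagreements:**
- **Camera offset:** The fixed cameras and the wrist camera differed by 3–5 mm in y near the mat. I went by the wrist camera and the contact forces.
- **Turn angles:** From the last top picture, the heads turned about 53° (left) and 56° (right). The key's motion suggested roughly 60°. I put the difference down to the grip twisting, and the turn values cannot be read directly to check.

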